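Load the ID-panel feeder for the night run

ROBOT

A 6-joint arm with a two-finger parallel gripper is mounted at the origin on a cart in front of the work surface, level with it; the furniture and walls round the work are solid. World frame = base frame: x ahead of the robot, y to its left, z up, the work surface at z = 0. Lengths are in m, angles in rad, forces in N, time in s.
With the tool pointing down it reaches from about 0.375 to 0.975 m from the base axis. Payload 3.8 kg.
Tool frame: the origin (TCP) lies on the centre line of the jaws, within the pads' length; the fingertips stand 17 mm ahead of it and the grasp point (between the pads) lies 2 mm behind it (bot.tip_extent is the distance from the TCP to the fingertips, in m); z points along the fingers, y is the line along which they close (so a half turn about z gives the same grasp; the last joint's range is limited). The gripper opens to 85 mm and grips with 20 to 120 N. Pads are 22 mm wide; open, the fingers measure 114 mm over their backs; the gripper's body (76 mm by 85 mm) begins 54 mm behind the grasp point. The pads swing forward as they close: fully open they stand 13 mm farther back than shut.
Start: joints at [1.092, 0.264, 1.604, -0, 1.274, -0.037], TCP at [0.289, 0.61, 0.216] pointing down, gripper open.
Joint ranges: [-2.63, 2.63], [-0.94, 2.18], [0.31, 2.57], [-1.31, 4.45], [0, 2.66], [-2.55, 2.55]. Speed limits (rad/s): [2.57, 2.57, 3.14, 3.14, 3.14, 3.14].

INTERFACE

Orientations are given as a rotation vector (axis times angle).
In Python, from workcell import readout, read_camera, finish_job, bot gives the robot as it stands.
- The arm moves only by the tool jog_arm, never from a script. Its argument "deltas" is one flat list of numbers, 7 for each row, row after row: the shift along the tool's x, y, z in m, then the turn, a rotation vector about the tool's x, y, z in degrees, then the gripper command: -1 is shut, 1 is fully open, values between are in proportion. A call has 1 to 8 rows; each row is the pose to reach, as a shift and turn from the pose commanded when the call began, along the tool's axes at that moment; what a row does not reach only later rows make up. A row lasts 1/10 s, in which the tool goes at most 50 mm and 8.59 degrees, less where a joint would pass 70% of its speed; a pose out of reach is approached as far as the arm can. A call with a gripper value outside its range is refused whole. The fingers move at their own pace and stop on an object; "squeeze" is the grip in N (left out, the last holds). Time passes only in rows, so rows that repeat a pose let the fingers close. It gives the time, the measured TCP pose, the force, the opening and the grip force at its end, in the units of the state.
- readout.read_state(): the state, without advancing time (a new reading comes with each control period).
- read_camera(name): name is "scene" or "side" or "wrist"; returns a dict with "color" (384x512x3 uint8, blue, green, red), "fx", "fy", "cx", "cy" (pixels), "origin" and "attitude" of the camera in the world. Camera axes: x right, y down, z forward; pixel columns grow to the right and rows downward; lengths in m; the calibration is good to about 2 mm. A picture is of the moment at which its call begins. There is no depth.
- finish_job(): hands the job in; it is judged then, once.
The state is a dict: "time": time; "q": joint angles; "joint_vel": joint speeds; "joint_torque": joint torques, N m; "tool_pos": TCP position; "tcp_rot": TCP orientation; "wrist_force": force on the tool from outside, world axes, zero at the start; "torque": the same for the moment, N m; "width": opening from 0.0 (shut) to 1.0 (fully open); "grip_force": force on a finger pad.
Only numpy, scipy, OpenCV 4.12 (cv2) and the standard library are available. Lean on these libraries where they do the work, as an engineer would, in place of code of your own. Each camera call takes 0.05 s, during which the arm holds its last target. There are 200 camera calls.

TASK

Load the panel feeder for the night run: take the cover off its loading gate, and for each pile of test panels on the bench turn the carousel by its pointer knob until the magazine of the same colour clicks in at the gate, then tilt the pile in, outer end first under the lip, so that all its panels lie flat on one another at the bottom of the magazine. When all piles are in, turn the white magazine to the gate so that it clicks in, and put the cover back squarely over the gate, its ribs down in the slot. Leave the kit box, the timer and the brown bottle alone.

Things in the scene. Friction and masses are not known exactly. Their poses are not given: they have to be found in the camera images.
- feeder: round bench feeder, white, 292 mm across, fixed. Origin: on the carousel's upright axis at worktop height; -x points out of the loading gate. A clear hood (z 80 to 84 mm, radius 146 mm) covers all magazines but the one at the gate, a slot in the hood 128 mm wide (y -64 to +64 mm) from the front edge to 34 mm behind the axis
- carousel (a joint): turn of the carousel, rad, counter-clockwise from above, endless; 0 = white magazine at the gate. Click stops every 1.2566 rad (72 deg): a spring pulls it into the nearest stop (0.15 N m at a stop, nothing half way between). At the gate: blue at -1.2566, green -2.5133, black +2.5133, orange +1.2566
- knob_grip (a point): middle of the carousel's pointer knob, on the axis, 110 mm above the worktop, 26 mm above the hood. The knob is a black bar 46 mm long, 14 mm wide, 30 mm high (z 95 to 125 mm); it lies along the line from the axis to the white magazine and turns the carousel
- gate_seat (a point): fixed point of the feeder on the hood's top (z 84 mm), 90 mm from the axis toward the gate: the cover's origin belongs here
- cover: grey gate cover, plate 144 (y) x 111 (x) x 4 mm, 0.12 kg, black round knob 22 mm across on top, 4 to 32 mm above the origin. Origin: underside of the plate, under the knob. Axes as the feeder's when on, rounded -x edge to the front. Two ribs 3 mm deep under it at y = +-58.5 mm drop into the slot with 3.5 mm play. Starts on the gate; on the worktop it lies on the ribs
- blue_magazine (a point): centre of the blue magazine's floor, turns with the carousel, 83 mm from the axis, 42 mm above the worktop. All magazines are alike: snug boxes, length along the line from the axis outward. Inner sill to outer wall 76 mm, between the side guides 49 mm; sill 12.5 mm high, side guides 13 mm, flared above to 21 mm. Wall, lip and sill have the colour. Site axes are the carousel's
- green_magazine (a point): the same in the green one. The outer wall of a magazine carries a keeper lip that overhangs inward 8 mm, underside 28.5 mm above the floor, top 32.5 mm: a level pile cannot pass. Tilt it 10 to 20 deg, outer end down, bring that end under the lip to the outer wall, then lower the inner end behind the sill
- orange_magazine (a point): the same in the orange one. Between its side guides a magazine is open at both sides for 45 mm of its length, for the fingers; there the deck lies 8 mm below the floor, and the floor block is 44 mm wide. Hub column 32 mm across
- white_magazine (a point): the same in the white magazine, already full like the black one (those panels are fixed)
- blue_1: blue test panel, flat tray 72 x 46 x 6 mm, pale top with wells, 30 g. Origin: centre of its underside, x along the 72 mm. Lowest of its pile as it starts; the panels of a colour lie loose and squared on one another, two to four of them (12 to 24 mm high), on a fixed round steel rest, 36 mm across (foot 48 mm), 14 mm high
- blue_2: same panel. starts on blue_1
- blue_3: same panel. starts on blue_2; may be absent
- blue_4: same panel. starts on blue_3; may be absent
- green_1: green test panel, flat tray 72 x 46 x 6 mm, pale top with wells, 30 g. Origin: centre of its underside, x along the 72 mm. lowest of its pile as it starts
- green_2: same panel. starts on green_1
- green_3: same panel. starts on green_2; may be absent
- green_4: same panel. starts on green_3; may be absent
- orange_1: orange test panel, flat tray 72 x 46 x 6 mm, pale top with wells, 30 g. Origin: centre of its underside, x along the 72 mm. lowest of its pile as it starts
- orange_2: same panel. starts on orange_1
- orange_3: same panel. starts on orange_2; may be absent
- orange_4: same panel. starts on orange_3; may be absent
- test_kit_box: white and blue cardboard kit box, 155 x 185 x 70 mm, bystander, origin: centre of its underside
- timer: bench timer, 45 x 70 x 29 mm, bystander, origin: centre of its underside
- brown_bottle: brown bottle with black cap, 54 mm across, 130 mm high, bystander, origin: centre of its underside
Mind the look-alikes: they are no part of the job. Leave any yellow look-alike of the orange_4 alone.

How it is judged:
By the outcome, as a careful person would: the job done as asked, in the order asked, and still so for the second after the job is handed in, with the robot touching nothing.
Of blue_3, blue_4, green_3, green_4, orange_3, orange_4 only 2 to 5 are there at a start; the rules pass over those that are not, and their reading is None.
At some moment in a run one of cover may be knocked a few centimetres aside while the robot is not near it.
It also fails if it takes over 210 s, if anything falls off the work surface, if the arm or the gripper's body presses on something with over 40 N, if the wrist force passes 120 N, or if a joint passes its speed limit or range.

## Working session

There is one attempt and no reset: what is moved stays moved. The work goes in short steps, Python scripts to look and compute and a tool call to move; the robot and the scene stay as the last step left them, time stands still between calls to the robot, and variables do not carry over. Pictures are saved under pics/ and viewed, at most 14 in all, crops included, and the job is handed in when it is done.

Besides the shell and the picture viewer there is one more tool, called after ">>>" as name(argument=value, ...) on one line, values as JSON. jog_arm: Moves the arm, as the interface text tells. Its arguments: {"type":"object","properties":{"deltas":{"type":"array"},"squeeze":{"type":"number"}},"required":["deltas"]}

```bash
ls; mkdir -p pics; cat > h.py <<'E'
import numpy as np, cv2
from scipy.spatial.transform import Rotation as R
from workcell import readout, read_camera, finish_job, bot
def cam(n):
    c=read_camera(n); A=np.array(c["attitude"]); 
    c["R"]=A if A.shape==(3,3) else (R.from_rotvec(A).as_matrix() if A.size==3 else R.from_quat(A).as_matrix())
    c["o"]=np.array(c["origin"]); return c
def ray(c,u,v):
    d=c["R"]@np.array([(u-c["cx"])/c["fx"],(v-c["cy"])/c["fy"],1]); return d
def onz(c,u,v,z):
    d=ray(c,u,v); return c["o"]+d*(z-c["o"][2])/d[2]
def proj(c,p):
    q=c["R"].T@(np.array(p)-c["o"]); return np.array([c["fx"]*q[0]/q[2]+c["cx"],c["fy"]*q[1]/q[2]+c["cy"]])
E
python3 - <<'E'
from h import *
ims=[]
for n in ["scene","side","wrist"]:
    c=cam(n); cv2.imwrite(f"pics/{n}0.png",c["color"]); print(n,c["fx"],c["cx"],c["cy"],c["o"].round(3),np.array(c["attitude"]).round(3))
    ims.append(c["color"])
cv2.imwrite("pics/a.png",cv2.resize(ims[0],(800,600),interpolation=cv2.INTER_CUBIC))
print(readout.read_state(), bot.tip_extent)
E
```

```text
pics
scene 421.2212199769944 249.66281211961032 187.78378337493237 [-0.502 -0.549  1.294] [-2.111  1.151 -0.511]
side 349.71663386831483 262.3462639806566 192.67080093979126 [0.057 0.936 0.869] [-0.677  2.54  -1.256]
wrist 299.59574699022613 255.84170653292665 189.18974153680477 [0.215 0.645 0.374] [2.415 1.529 0.245]
{'time': 0.15, 'q': array([ 1.09207892e+00,  2.64604989e-01,  1.60509159e+00,  3.28635048e-07,
        1.27373539e+00, -3.69195984e-02]), 'joint_vel': array([ 0.00111191, -0.00529916, -0.00720923, -0.00130566, -0.00057509,
       -0.00074335]), 'joint_torque': array([ 1.03458093e-03, -5.15902805e+01, -3.67960238e+01,  1.17710829e-04,
        8.01729562e-03, -3.74227045e-05]), 'tool_pos': array([0.2883336 , 0.609631  , 0.21541441]), 'tcp_rot': array([-6.88241278e-01, -3.06479562e+00,  2.79315697e-03]), 'wrist_force': array([0.43418525, 0.10138865, 0.94405583]), 'torque': array([-0.05483328,  0.01956353,  0.03433687]), 'grip_force': 0.0, 'width': 1.0009785262083524} 0.017
```

View pics/a.png

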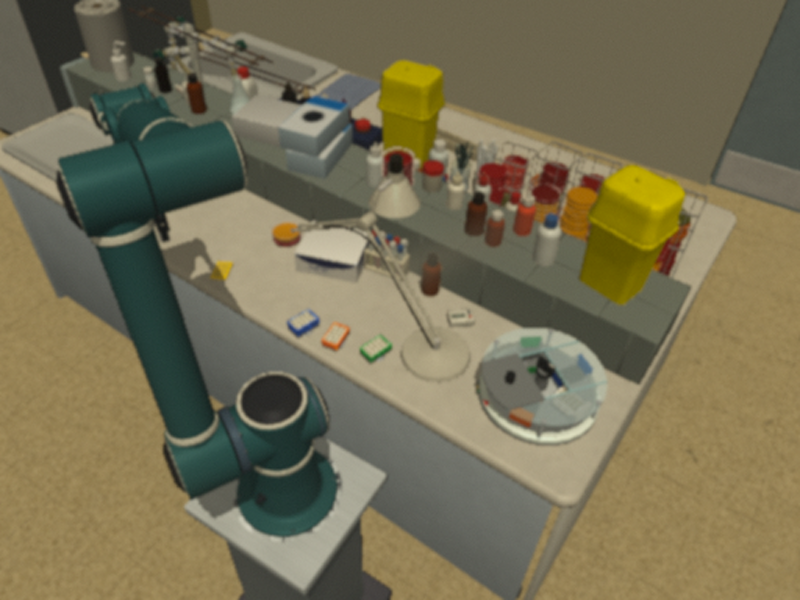

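View pics/side0.png

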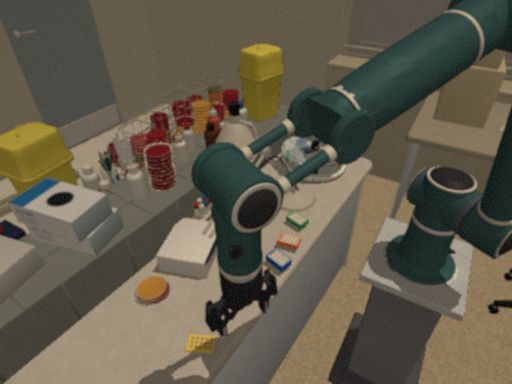

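The scene view (800x600) shows blue (303,322), orange (336,336) and green (376,348) piles, a desk lamp at (435,352) with its arm leaning back, and the feeder at (542,383). On the feeder the grey cover has its knob at (510,377) and the pointer knob is near (545,370). The yellow look-alike is at (222,270), next to the start pose, far from the orange pile.

```bash
python3 - <<'E'
from h import *
c=cam("scene"); s=cam("side"); k=1.5625
for n,u,v,z in [("blue",303,322,.03),("orange",336,336,.03),("green",376,348,.03),("lampbase",435,355,.01),("knob",545,365,.125),("coverknob",510,376,.116),("feederL",477,385,.084),("feederR",607,385,.084),("top",545,330,.084),("bot",540,437,.084),("yellow",222,270,.006),("lamphinge",368,220,.4)]:
    print(n,onz(c,u/k,v/k,z).round(3))
for n,im,z in(("scene",c,0.014),("side",s,0.014)):
    hsv=cv2.cvtColor(im["color"],cv2.COLOR_BGR2HSV)
    for col,lo,hi in(("blue",(105,110,60),(125,255,255)),("green",(50,110,40),(85,255,255)),("orange",(3,150,120),(14,255,255)),("yellow",(20,170,120),(32,255,255))):
        m=cv2.inRange(hsv,lo,hi); N,l,st,ce=cv2.connectedComponentsWithStats(m)
        for i in range(1,N):
            if st[i,4]>25: 
                p=onz(im,*ce[i],z)
                if .2<p[0]<1 and abs(p[1])<.8: print(n,col,st[i].tolist(),ce[i].round(1),p.round(3))
a=c["color"][190:290,180:400]; b=s["color"][120:290,240:370]
cv2.imwrite("pics/b.png",cv2.resize(a,(800,364),interpolation=cv2.INTER_CUBIC))
cv2.imwrite("pics/b2.png",cv2.resize(b,None,fx=3.5,fy=3.5,interpolation=cv2.INTER_CUBIC))
E
```

```text
blue [0.389 0.252 0.03 ]
orange [0.396 0.152 0.03 ]
green [0.419 0.044 0.03 ]
lampbase [ 0.496 -0.086  0.01 ]
knob [ 0.52  -0.354  0.125]
coverknob [ 0.454 -0.298  0.116]
feederL [ 0.413 -0.238  0.084]
feederR [ 0.579 -0.492  0.084]
top [ 0.662 -0.303  0.084]
bot [ 0.362 -0.417  0.084]
yellow [0.44  0.588 0.006]
lamphinge [0.449 0.087 0.4  ]
scene blue [186, 205, 17, 9, 46] [194.4 209.7] [0.385 0.248 0.014]
scene green [65, 155, 33, 43, 531] [ 82.9 173.9] [0.284 0.793 0.014]
scene green [231, 221, 19, 10, 45] [239.9 226.1] [0.414 0.044 0.014]
scene orange [206, 209, 17, 15, 57] [214.3 218.4] [0.391 0.153 0.014]
scene orange [327, 265, 12, 7, 31] [332.3 268.2] [ 0.431 -0.349  0.014]
scene yellow [138, 168, 10, 11, 73] [142.8 171.9] [0.441 0.582 0.014]
scene yellow [395, 176, 16, 19, 101] [401.5 186.2] [ 0.998 -0.426  0.014]
side blue [267, 257, 24, 14, 91] [278.2 264.6] [0.383 0.266 0.014]
side green [287, 218, 21, 10, 40] [296.8 223.2] [0.415 0.06  0.014]
side orange [277, 240, 23, 9, 67] [288.5 244. ] [0.395 0.169 0.014]
side yellow [186, 335, 11, 16, 50] [190.  345.2] [0.454 0.616 0.014]
```

View pics/b.png

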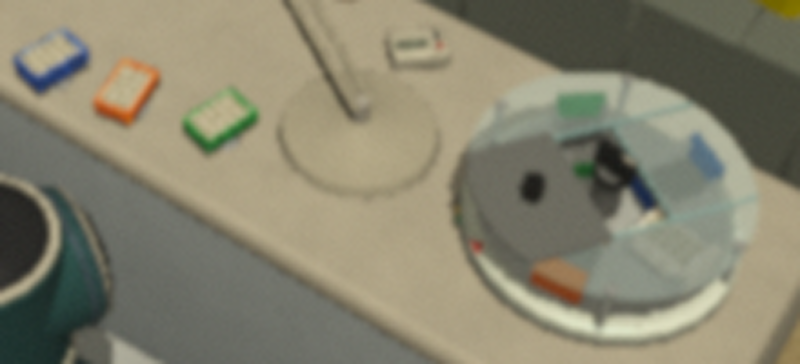

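```bash
cat >> h.py <<'E'
def pose(): 
    s=readout.read_state(); return np.array(s["tool_pos"]),R.from_rotvec(s["tcp_rot"])
def target(ang,tilt=0):
    # tool x at azimuth ang (deg), z down, then turned by tilt deg about tool y
    a=np.radians(ang); X=np.array([np.cos(a),np.sin(a),0]); Z=np.array([0,0,-1.]); Y=np.cross(Z,X)
    return R.from_matrix(np.c_[X,Y,Z])*R.from_euler("y",tilt,degrees=True)
def delta(p,ang,tilt=0,frm=None):
    p0,r0=frm or pose(); r=target(ang,tilt)
    print("d mm",(r0.inv().apply(np.array(p)-p0)*1e3).round(1),"rot deg",np.degrees((r0.inv()*r).as_rotvec()).round(1)); return np.array(p),r
E
python3 - <<'E'
from h import *
w=cam("wrist"); p,r=pose(); print("cam in tool",r.inv().apply(w["o"]-p).round(4),(r.inv()*R.from_matrix(w["R"])).as_matrix().round(3))
delta([.36,.30,.28],110)
E
```

```text
cam in tool [ 0.0815 -0.0002 -0.1583] [[-0.    -0.949 -0.317]
 [ 1.    -0.    -0.001]
 [ 0.001 -0.317  0.949]]
d mm [-197.2 -249.6  -63.8] rot deg [-0.   0.  44.7]
```

>>> jog_arm(deltas=[-0.197,-0.25,-0.064,0,0,45,1,-0.197,-0.25,-0.064,0,0,45,1,-0.197,-0.25,-0.064,0,0,45,1,-0.197,-0.25,-0.064,0,0,45,1,-0.197,-0.25,-0.064,0,0,45,1,-0.197,-0.25,-0.064,0,0,45,1,-0.197,-0.25,-0.064,0,0,45,1,-0.197,-0.25,-0.064,0,0,45,1])

```text
time: 1.1
tool_pos: [0.3608, 0.2977, 0.2819]
tcp_rot: [1.813, 2.564, 0.003]
wrist_force: [-0.8, 0.6, -0.0]
width: 1.001
grip_force: 0.0
```

```bash
python3 - <<'E'
from h import *
s=cam("side")["color"]; w=cam("wrist")["color"]
a=cv2.resize(s[100:290,200:456],None,fx=1.56,fy=1.56,interpolation=cv2.INTER_CUBIC)
b=cv2.resize(w,(400,300),interpolation=cv2.INTER_AREA)
cv2.imwrite("pics/c.png",np.hstack([a[:296,:399],b[:296]])); print(pose()[0])
E
```

```text
[0.35996919 0.29998307 0.28081348]
```

View pics/c.png

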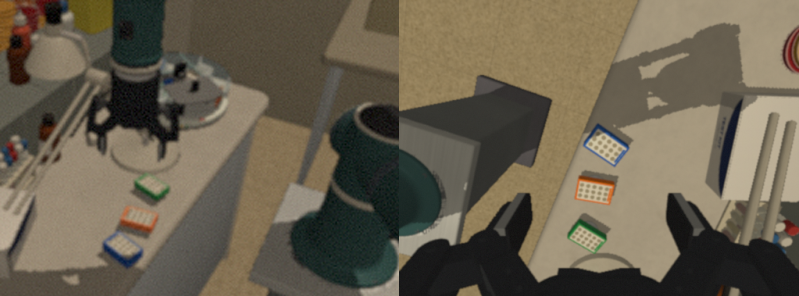

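The side crop shows lamp rods from about (95,80) to (0,220), and the wrist view shows them running beside and over the kit box. In the wrist view (400x300) the piles sit at blue (207,145), orange (196,190) and green (187,236).

```bash
cat >> h.py <<'E'
def tri(c1,p1,c2,p2):
    d1=ray(c1,*p1);d2=ray(c2,*p2);d1/=np.linalg.norm(d1);d2/=np.linalg.norm(d2)
    t=np.linalg.lstsq(np.c_[d1,-d2],c2["o"]-c1["o"],rcond=None)[0]
    a=c1["o"]+t[0]*d1;b=c2["o"]+t[1]*d2; return (a+b)/2,np.linalg.norm(a-b)
HS={"blue":((100,90,50),(128,255,255)),"green":((50,80,30),(88,255,255)),"orange":((2,130,100),(14,255,255))}
def piles(c,col,zt,xmax=1):
    hsv=cv2.cvtColor(cv2.GaussianBlur(c["color"],(3,3),0),cv2.COLOR_BGR2HSV)
    m=cv2.morphologyEx(cv2.inRange(hsv,*HS[col]),cv2.MORPH_CLOSE,np.ones((5,5)))
    out=[]
    for k in cv2.findContours(m,cv2.RETR_EXTERNAL,cv2.CHAIN_APPROX_NONE)[0]:
        if cv2.contourArea(k)<150: continue
        P=np.array([onz(c,*q[0],zt)[:2] for q in k],np.float32)*1000
        out.append(cv2.minAreaRect(P)+(cv2.contourArea(k),))
    return out
E
python3 - <<'E'
from h import *
c=cam("scene"); s=cam("side"); w=cam("wrist")
print("hinge",tri(c,(235.5,141),s,(261,151)))
print("end",tri(c,(192,145),s,(200,241)))
for col in HS:
  for z in (.026,.038): print(col,z,piles(w,col,z))
_,_=delta([.41,-.25,.30],135)
E
```

```text
hinge (array([0.52168813, 0.13758475, 0.32638671]), np.float64(0.006397978000697201))
end (array([0.57604803, 0.4018076 , 0.14978072]), np.float64(0.01500632634031566))
blue 0.026 [((390.58050537109375, 255.18409729003906), (48.970394134521484, 73.97186279296875), 74.44133758544922, 239.0)]
blue 0.038 [((388.87237548828125, 258.73028564453125), (47.546260833740234, 71.8206787109375), 74.44141387939453, 239.0)]
green 0.026 [((422.56951904296875, 50.9609375), (54.55597686767578, 76.85719299316406), 75.12062072753906, 391.0), ((76.11333465576172, 23.483917236328125), (79.22381591796875, 195.898193359375), 4.587061405181885, 4084.5)]
green 0.038 [((419.9310302734375, 60.446224212646484), (52.969398498535156, 74.62206268310547), 75.12063598632812, 391.0), ((83.5504150390625, 33.768280029296875), (76.91987609863281, 190.20114135742188), 4.587061882019043, 4084.5)]
orange 0.026 [((400.816162109375, 159.56338500976562), (74.00078582763672, 54.150394439697266), 8.355767250061035, 1400.5)]
orange 0.038 [((398.81036376953125, 165.89035034179688), (71.84873962402344, 52.575618743896484), 8.355756759643555, 1400.5)]
d mm [-535.5 -138.6  -20. ] rot deg [ -0.   -0.  -25.2]
```

>>> jog_arm(deltas=[-0.375,-0.097,-0.014,0,0,-25,1,-0.375,-0.097,-0.014,0,0,-25,1,-0.375,-0.097,-0.014,0,0,-25,1,-0.375,-0.097,-0.014,0,0,-25,1,-0.375,-0.097,-0.014,0,0,-25,1,-0.375,-0.097,-0.014,0,0,-25,1,-0.375,-0.097,-0.014,0,0,-25,1,-0.375,-0.097,-0.014,0,0,-25,1])

```text
time: 2.15
tool_pos: [0.3944, -0.0789, 0.2941]
tcp_rot: [1.207, 2.9, 0.001]
wrist_force: [1.2, 0.8, 0.6]
width: 1.0
grip_force: 0.0
```

>>> jog_arm(deltas=[-0.127,-0.106,-0.006,0,0,0,1,-0.127,-0.106,-0.006,0,0,0,1,-0.127,-0.106,-0.006,0,0,0,1,-0.127,-0.106,-0.006,0,0,0,1,-0.127,-0.106,-0.006,0,0,0,1,-0.127,-0.106,-0.006,0,0,0,1])

```text
time: 2.75
tool_pos: [0.4084, -0.2416, 0.2995]
tcp_rot: [-1.209, -2.898, -0.002]
wrist_force: [-0.4, 0.0, 0.2]
width: 1.003
grip_force: 0.0
```

```bash
python3 - <<'E'
from h import *
w=cam("wrist"); cv2.imwrite("pics/d.png",w["color"]); print(pose()[0],w["o"])
np.savez("w_d.npz",R=w["R"],o=w["o"])
E
```

```text
[ 0.40835394 -0.24114043  0.29969028] [ 0.35109999 -0.18417398  0.45809301]
```

View pics/d.png

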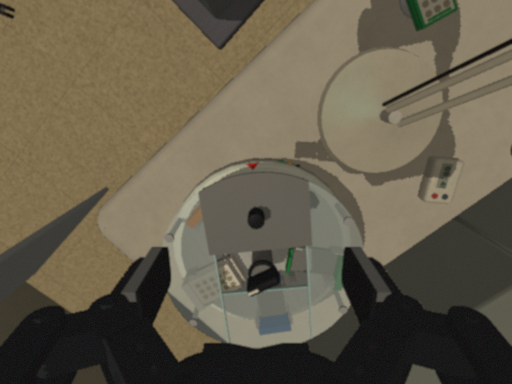

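The wrist view shows the cover knob at (257,217), the plate edges, the slot edges (218,255)-(222,291) and (308,250)-(308,287), and the slot's back edge near row 289. The pointer knob is at about (263,278), with white lower left, blue at (273,325), green to the right and orange upper left.

```bash
python3 - <<'E'
from h import *
w=cam("wrist")
f=lambda u,v,z:onz(w,u,v,z)[:2].round(4)
b1,b2=f(222,292,.084),f(309,287,.084); s1,s2=f(217,255,.084),f(309,249,.084)
print("slot back",b1,b2,np.linalg.norm(b1-b2),"sides",s1,s2,np.linalg.norm(s1-s2))
k=f(257,214,.116); print("coverknob top",k)
pl=[f(*q,.088) for q in((200,185),(308,178),(308,248),(208,254))]; print("plate",pl,np.linalg.norm(pl[2]-pl[3]))
d=(b2-b1); d/=np.linalg.norm(d); print("y-axis az",np.degrees(np.arctan2(d[1],d[0])))
m=(b1+b2)/2; out=np.array([-d[1],d[0]]); print("axis est",m+out*.034, "via coverknob",k-out*.09)
# hood ellipse: bright rim contour
hsv=cv2.cvtColor(w["color"],cv2.COLOR_BGR2HSV)
crop=w["color"][150:350,150:375]
cv2.imwrite("pics/e.png",cv2.resize(crop,(675,600),interpolation=cv2.INTER_CUBIC))
E
```

```text
slot back [ 0.5161 -0.4215] [ 0.6014 -0.3247] 0.12902065726076584 sides [ 0.4687 -0.3806] [ 0.5543 -0.2822] 0.13042208401954017
coverknob top [ 0.4548 -0.2863]
plate [array([ 0.3822, -0.3178]), array([ 0.4746, -0.2129]), array([ 0.55  , -0.2811]), array([ 0.4574, -0.3862])] 0.14007415893018957
y-axis az 48.61355086871197
axis est [ 0.53324091 -0.35062143] via coverknob [ 0.52232407 -0.3458021 ]
```

View pics/e.png

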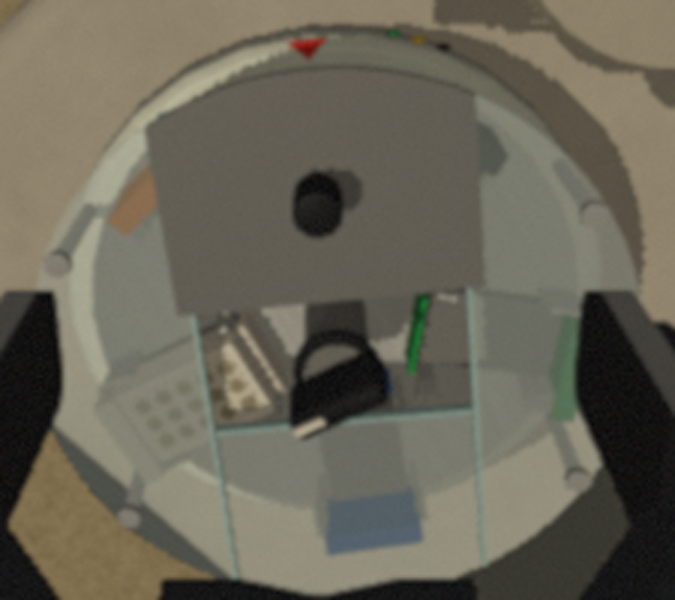

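The crop (3x) shows the cover knob top at (318,215), the pointer bar top from (298,428, white tip) to (386,385), and the slot's back edge from (213,433) to (470,408).

```bash
python3 - <<'E'
from h import *
w=cam("wrist")
f=lambda u,v,z:onz(w,150+u/3,150+v/3,z)[:2]
L=f(195,315,.084),f(238,580,.084); Rr=f(468,290,.084),f(485,565,.084); B=f(213,433,.084),f(470,408,.084)
az=lambda a,b:np.degrees(np.arctan2(*(b-a)[::-1]))
print("az x:",az(*L),az(*Rr),"y:",az(*B),"w",np.linalg.norm(B[0]-B[1]))
P=[f(150,130,.088),f(478,97,.088),f(482,285,.088),f(178,313,.088)]
print("plate az y",az(P[0],P[1]),az(P[3],P[2]),"x",az(P[0],P[3]),az(P[1],P[2]),np.linalg.norm(P[0]-P[1]),np.linalg.norm(P[3]-P[2]))
k=f(318,215,.116); kn=(f(298,428,.125)+f(386,385,.125))/2
print("coverknob",k,"ptr",kn,"dist",np.linalg.norm(k-kn),"out az",az(kn,k),"bar az",az(f(386,385,.125),f(298,428,.125)))
a=np.radians(138.6); o=np.array([np.cos(a),np.sin(a)]); print("axis from back",(B[0]+B[1])/2+.034*o)
delta([k[0],k[1],.125],139)
E
```

```text
az x: -39.52220654585643 -39.06425333218748 y: 51.36365481620669 w 0.12779074114903544
plate az y 50.82165059353824 50.717568150845345 x -40.31780936013997 -40.82875703962809 0.14305339174327772 0.14223403483383387
coverknob [ 0.46142841 -0.29452269] ptr [ 0.5304984  -0.34943144] dist 0.08823624088980969 out az 141.5162653204179 bar az -105.13354581276985
axis from back [ 0.53256813 -0.35331228]
d mm [-7.55e+01 -1.00e-01  1.75e+02] rot deg [ 0.  -0.  -4.2]
```

>>> jog_arm(deltas=[-0.0755,0,0.15,0,0,-5.7,1,-0.0755,0,0.15,0,0,-5.7,1,-0.0755,0,0.15,0,0,-5.7,1,-0.0755,0,0.15,0,0,-5.7,0.2,-0.0755,0,0.17,0,0,-5.7,0.0,-0.0755,0,0.18,0,0,-5.7,0,-0.0755,0,0.19,0,0,-5.7,0,-0.0755,0,0.19,0,0,-5.7,0], squeeze=40)

```text
time: 3.7
tool_pos: [0.4608, -0.2956, 0.1099]
tcp_rot: [-1.063, -2.955, -0.0]
wrist_force: [-0.2, -0.2, -0.3]
width: 0.499
grip_force: 0.0
```

>>> jog_arm(deltas=[0,0,0,0,0,0,-1,0,0,0,0,0,0,-1,0,0,0,0,0,0,-1,0,0,0,0,0,0,-1,0,0,0,0,0,0,-1,0,0,0,0,0,0,-1])

```text
time: 4.3
tool_pos: [0.4612, -0.2965, 0.1103]
tcp_rot: [1.065, 2.955, -0.0]
wrist_force: [-0.3, -0.6, -0.6]
width: -0.004
grip_force: 0.0
```

```bash
python3 - <<'E'
from h import *
w=cam("wrist"); cv2.imwrite("pics/f.png",w["color"][150:384,100:420]); s=readout.read_state(); print(s["tool_pos"],s["width"],s["grip_force"],s["wrist_force"],s["q"])
E
```

```text
[ 0.46112022 -0.29640888  0.11023457] 0.0023979899229379284 0.0 [ 0.95500709 -0.26678617 -0.11282949] [-6.16747546e-01  1.17172570e-01  1.98385708e+00  1.70745094e-05
  1.04055753e+00 -1.49608161e+00]
```

View pics/f.png

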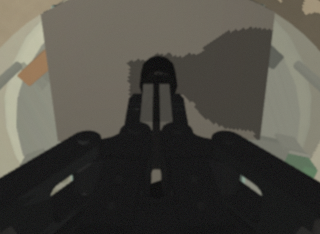

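The fingers shut empty. The knob sits just beyond them at crop (157,70), which is full-frame (257,220). I'll open, back off and re-measure.

```bash
python3 - <<'E'
from h import *
w=cam("wrist")
f=lambda u,v,z:onz(w,100+u,150+v,z)
for v in(60,70,78): print(v,f(157,v,.116), f(157,v,.13))
p,r=pose()
print("tip px",proj(w,p+r.apply([0,0,.017])),proj(w,p),"knobtop px expected",proj(w,[.4614,-.2945,.116]))
c=cam("scene"); print("scene knob px expect",proj(c,[.4614,-.2945,.116]))
E
```

```text
60 [ 0.4471968  -0.28440015  0.116     ] [ 0.44270913 -0.28075537  0.13      ]
70 [ 0.45182604 -0.28822614  0.116     ] [ 0.44691394 -0.28423058  0.13      ]
78 [ 0.45560709 -0.29135111  0.116     ] [ 0.45034832 -0.28706903  0.13      ]
tip px [256.29362197 222.92991465] [256.33138523 235.17815843] knobtop px expected [259.22221617 238.32841414]
scene knob px expect [326.41299069 238.75193055]
```

>>> jog_arm(deltas=[0,0,-0.05,0,0,0,-1,0.04,0,-0.1,0,0,0,1,0.075,0,-0.15,0,0,0,1,0.075,0,-0.15,0,0,0,1,0.075,0,-0.15,0,0,0,1,0.075,0,-0.15,0,0,0,1])

```text
time: 5.05
tool_pos: [0.4036, -0.2487, 0.2605]
tcp_rot: [1.064, 2.954, -0.001]
wrist_force: [0.4, -0.0, -1.0]
width: 0.85
grip_force: 0.0
```

```bash
python3 - <<'E'
from h import *
w=cam("wrist"); cv2.imwrite("pics/g.png",cv2.resize(w["color"][150:350,150:375],(675,600),interpolation=cv2.INTER_CUBIC)); print(pose()[0], w["o"])
E
```

```text
[ 0.4032212  -0.24852649  0.25925834] [ 0.3404959  -0.19679617  0.41881878]
```

View pics/g.png

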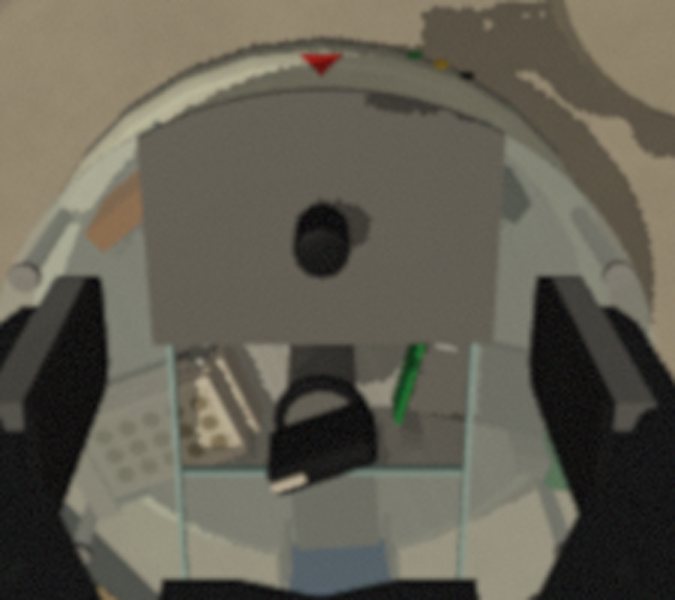

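The knob's top disc is at crop (321,252), slot edges at (175,345) and (475,345), the back edge at row 469, and the bar runs from (290,485) to (372,440).

```bash
python3 - <<'E'
from h import *
w=cam("wrist")
f=lambda u,v,z:onz(w,150+u/3,150+v/3,z)[:2]
az=lambda a,b:np.degrees(np.arctan2(*(b-a)[::-1]))
B=f(182,469,.084),f(464,467,.084);print("y az",az(*B),np.linalg.norm(B[0]-B[1]),"L",az(f(175,345,.084),f(186,575,.084)),"R",az(f(475,345,.084),f(459,575,.084)))
a=np.radians(140.7); o=np.array([np.cos(a),np.sin(a)])
print("axis from back",(B[0]+B[1])/2+.034*o)
P=[f(138,138,.088),f(505,133,.088),f(494,345,.088),f(155,345,.088)]
print("plate back mid",(P[2]+P[3])/2,np.linalg.norm(P[0]-P[1]),np.linalg.norm(P[3]-P[2]), az(P[3],P[2]))
for v in(235,245,252,257): print(v,f(321,v,.116))
print("knob base",f(321,222,.088)); kn=(f(290,485,.125)+f(372,440,.125))/2; print("ptr",kn)
E
```

```text
y az 50.86526425167786 0.1268488053544096 L -40.128558212733886 R -39.9297469433077
axis from back [ 0.52916927 -0.35035167]
plate back mid [ 0.50479468 -0.32923639] 0.14288577145459344 0.14315963156121103 50.37038117823649
235 [ 0.45387072 -0.28919212]
245 [ 0.45702569 -0.29179923]
252 [ 0.45924881 -0.29363631]
257 [ 0.4608442  -0.29495466]
knob base [ 0.4599528  -0.29409373]
ptr [ 0.52904809 -0.34644849]
```

```bash
python3 - <<'E'
import cv2,numpy as np
a=cv2.imread("pics/f.png")[30:230,70:250]; a=(255*(a/255.)**.45).astype(np.uint8)
cv2.imwrite("pics/f2.png",cv2.resize(a,(540,600),interpolation=cv2.INTER_CUBIC))
E
```

```text
(no output)
```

View pics/f2.png

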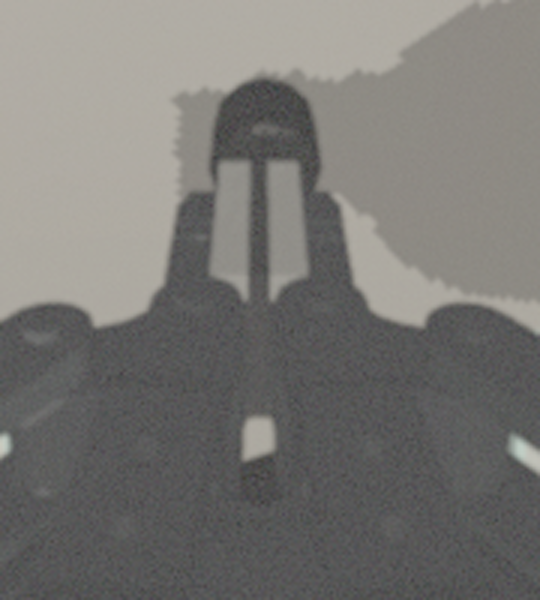

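The enlarged crop shows the closed grey pads ending at row 160. The knob is the round black shape at (265,130) beneath and ahead of them, so the pads shut above the knob and I need to go lower. I'll descend in stages and watch the force.

>>> jog_arm(deltas=[-0.073,0.001,0.12,0,0,0,0,-0.073,0.001,0.12,0,0,0,0,-0.073,0.001,0.12,0,0,0,0,-0.073,0.001,0.15,0,0,0,0,-0.073,0.001,0.155,0,0,0,0,-0.073,0.001,0.158,0,0,0,0,-0.073,0.001,0.158,0,0,0,0,-0.073,0.001,0.158,0,0,0,0])

```text
time: 5.95
tool_pos: [0.4613, -0.295, 0.104]
tcp_rot: [1.063, 2.953, -0.001]
wrist_force: [0.5, 0.9, 0.2]
width: 0.5
grip_force: 0.0
```

```bash
python3 - <<'E'
from h import *
w=cam("wrist"); a=(255*(w["color"][150:384,130:380]/255.)**.45).astype(np.uint8)
cv2.imwrite("pics/i.png",cv2.resize(a,None,fx=2.5,fy=2.5,interpolation=cv2.INTER_CUBIC)); s=readout.read_state(); print(s["tool_pos"],s["width"],s["wrist_force"])
p,r=pose()
for q in ([.011,.021,.017],[.011,.021,.004],[.011,.021,-.01],[.011,.021,-.02]): print(q,(proj(w,p+r.apply(q))-[130,150])*2.5)
E
```

```text
[ 0.46137464 -0.29509232  0.10424039] 0.5005485063094607 [0.22478237 0.59055211 0.37206166]
[0.011, 0.021, 0.017] [399.17015423 143.45884622]
[0.011, 0.021, 0.004] [405.07949104 164.11309621]
[0.011, 0.021, -0.01] [412.4438736  189.85300636]
[0.011, 0.021, -0.02] [418.48468651 210.9667902 ]
```

View pics/i.png

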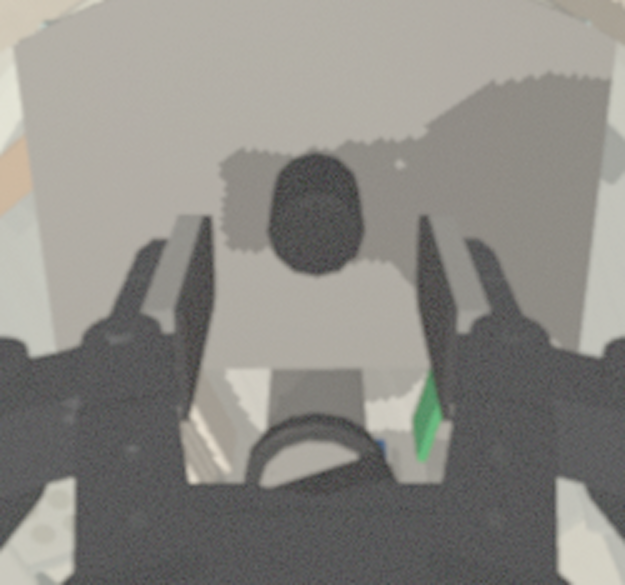

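The open pads' tips are at (213,215) and (418,215), and the knob's top disc is at (316,232), about 95 px across. Pad spacing and row put the tips about 20 mm behind the reported TCP, above the knob top. I'll go 24 mm lower and grip.

>>> jog_arm(deltas=[-0.002,0,0.008,0,0,0,0,-0.002,0,0.016,0,0,0,0,-0.002,0,0.022,0,0,0,0,-0.002,0,0.024,0,0,0,-1,-0.002,0,0.024,0,0,0,-1,-0.002,0,0.024,0,0,0,-1,-0.002,0,0.024,0,0,0,-1,-0.002,0,0.024,0,0,0,-1])

```text
time: 6.8
tool_pos: [0.4619, -0.2957, 0.0783]
tcp_rot: [1.065, 2.956, -0.0]
wrist_force: [-0.1, 0.5, -1.3]
width: 0.243
grip_force: 39.1
```

```bash
python3 - <<'E'
from h import *
w=cam("wrist"); p=np.array([.36,.30,.2808]); r=target(110)
w["R"]=r.as_matrix()@np.array([[0,-.949,-.317],[1,0,0],[0,-.317,.949]]); w["o"]=p+r.apply([.0815,0,-.1583])
k=512/400
for n,u,v,z in(("edge",193,100,0),("edge2",150,270,0),("kit top near corner",324,95,.07),("kit",319,190,.07),("kit bottom corner",319,190,0),("edge3",238,0,0)): print(n,onz(w,u*k,v*k,z).round(3))
d1=delta([.4619,-.2957,.22],140.6); d2=delta([.37,-.05,.24],115,frm=d1); d3=delta([.415,.42,.20],90,frm=d2); delta([.415,.42,.0],90,frm=d3)
E
```

```text
edge [0.338 0.322 0.   ]
edge2 [ 0.376 -0.092  0.   ]
kit top near corner [0.525 0.407 0.07 ]
kit [0.599 0.259 0.07 ]
kit bottom corner [0.65  0.236 0.   ]
edge3 [0.354 0.499 0.   ]
d mm [-1.000e-01  0.000e+00 -1.417e+02] rot deg [-0.   0.  -0.2]
d mm [227.  131.5 -20. ] rot deg [ 0.   0.  25.6]
d mm [406.9 239.4  40. ] rot deg [ 0.  0. 25.]
d mm [  0.   0. 200.] rot deg [0. 0. 0.]
```

```bash
python3 - <<'E'
from h import *
d1=delta([.4619,-.2957,.22],140.6); d2=delta([.388,-.05,.22],160,frm=d1); d3=delta([.435,.42,.12],180,frm=d2); delta([.435,.42,.0],180,frm=d3)
E
```

```text
d mm [-1.000e-01  0.000e+00 -1.417e+02] rot deg [-0.   0.  -0.2]
d mm [213.1 143.    0. ] rot deg [  0.    0.  -19.4]
d mm [116.6 457.7 100. ] rot deg [  0.   0. -20.]
d mm [  0.   0. 120.] rot deg [0. 0. 0.]
```

>>> jog_arm(deltas=[0,0,-0.03,0,0,0,-1,0,0,-0.08,0,0,0,-1,0,0,-0.13,0,0,0,-1,0,0,-0.142,0,0,0,-1])

```text
time: 7.25
tool_pos: [0.4652, -0.298, 0.2278]
tcp_rot: [1.06, 2.945, -0.005]
wrist_force: [0.6, -0.6, 0.4]
width: 0.244
grip_force: 39.3
```

>>> jog_arm(deltas=[0.213,0.143,0,0,0,-19.4,-1,0.213,0.143,0,0,0,-19.4,-1,0.213,0.143,0,0,0,-19.4,-1,0.213,0.143,0,0,0,-19.4,-1,0.213,0.143,0,0,0,-19.4,-1,0.213,0.143,0,0,0,-19.4,-1,0.213,0.143,0,0,0,-19.4,-1])

```text
time: 7.95
tool_pos: [0.3884, -0.0485, 0.2199]
tcp_rot: [0.546, 3.093, -0.001]
wrist_force: [0.4, -0.1, -0.5]
width: 0.24
grip_force: 39.6
```

>>> jog_arm(deltas=[0.07,0.275,0.04,0,0,-20,-1,0.07,0.275,0.04,0,0,-20,-1,0.07,0.275,0.04,0,0,-20,-1,0.07,0.275,0.04,0,0,-20,-1,0.07,0.275,0.04,0,0,-20,-1,0.07,0.275,0.04,0,0,-20,-1,0.07,0.275,0.04,0,0,-20,-1])

```text
time: 8.65
tool_pos: [0.4195, 0.2352, 0.179]
tcp_rot: [-0.002, -3.141, -0.001]
wrist_force: [-0.2, -0.1, -0.9]
width: 0.243
grip_force: 39.8
```

>>> jog_arm(deltas=[-0.019,0.188,0.06,0,0,0,-1,-0.019,0.188,0.06,0,0,0,-1,-0.019,0.188,0.06,0,0,0,-1,-0.019,0.188,0.06,0,0,0,-1,-0.019,0.188,0.06,0,0,0,-1,-0.019,0.188,0.06,0,0,0,-1])

```text
time: 9.25
tool_pos: [0.4388, 0.4192, 0.1185]
tcp_rot: [-0.006, -3.14, 0.005]
wrist_force: [-0.0, -0.5, -0.8]
width: 0.244
grip_force: 39.9
```

```bash
python3 - <<'E'
from h import *
print(readout.read_state()["width"],pose()[0]); delta([.435,.42,.0],180)
w=cam("wrist"); cv2.imwrite("pics/j.png",w["color"])
E
```

```text
0.24375918789152107 [0.43880374 0.41924098 0.11845278]
d mm [  3.6   1.1 118.5] rot deg [-0.2 -0.1 -0.2]
```

View pics/j.png

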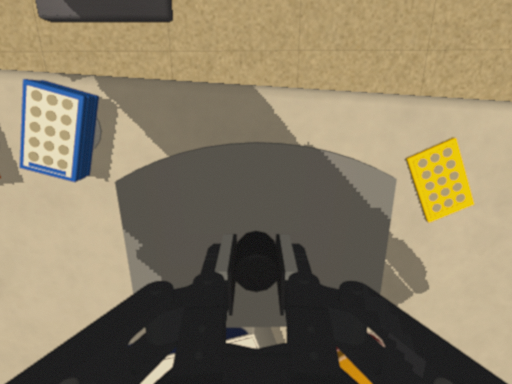

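The spot between the blue pile (60,130) and the yellow look-alike (440,180) is clear, so I'll set the cover down here.

>>> jog_arm(deltas=[0.0035,0,0.05,0,0,0,-1,0.0035,0,0.09,0,0,0,-1,0.0035,0,0.11,0,0,0,-1,0.0035,0,0.118,0,0,0,-1,0.0035,0,0.121,0,0,0,-1,0.0035,0,0.121,0,0,0,-1,0.0035,0,0.121,0,0,0,0,0.0035,0,0.121,0,0,0,0])

```text
time: 10.1
tool_pos: [0.4359, 0.4217, 0.0013]
tcp_rot: [0.006, 3.139, 0.004]
wrist_force: [0.8, 0.1, 0.6]
width: 0.501
grip_force: 0.0
```

>>> jog_arm(deltas=[0,0,0,0,0,0,0,0,0,-0.04,0,0,0,1,0,0,-0.09,0,0,0,1,0,0,-0.14,0,0,0,1,0,0,-0.19,0,0,0,1,0,0,-0.2,0,0,0,1])

```text
time: 10.7
tool_pos: [0.4378, 0.4239, 0.2084]
tcp_rot: [0.005, 3.131, 0.015]
wrist_force: [1.6, 0.2, 0.3]
width: 0.997
grip_force: 0.0
```

```bash
python3 - <<'E'
from h import *
w=cam("wrist"); g=cv2.cvtColor(w["color"],cv2.COLOR_BGR2GRAY); c=cam("scene")
m=(g<45).astype(np.uint8); N,l,st,ce=cv2.connectedComponentsWithStats(m)
for i in range(1,N):
    if 100<st[i,4]<3000: print(st[i],ce[i].round(1),onz(w,*ce[i],.035).round(4))
print(pose()[0]); print("expect",proj(w,[.435,.42,.035]))
d1=delta([.40,.26,.20],180)
for az in(0,-20):delta([.40,.26,.20],180-40)
E
```

```text
[ 59   0 115  24 783] [130.6  17.2] [0.2913 0.3041 0.035 ]
[116  92  15  64 431] [122.8 123.2] [0.3925 0.2816 0.035 ]
[243 149  19  22 324] [252.  159.1] [0.433  0.4209 0.035 ]
[0.43614127 0.42232259 0.20356789]
expect [251.1568926  160.86371792]
d mm [  35.6 -162.5    2.5] rot deg [ 0.3  0.3 -0.2]
d mm [  35.6 -162.5    2.5] rot deg [ 0.4  0.2 39.8]
d mm [  35.6 -162.5    2.5] rot deg [ 0.4  0.2 39.8]
```

>>> jog_arm(deltas=[0.033,-0.32,-0.055,0,0,40,1,0.033,-0.32,-0.055,0,0,40,1,0.033,-0.32,-0.055,0,0,40,1,0.033,-0.32,-0.055,0,0,40,1,0.033,-0.32,-0.055,0,0,40,1,0.033,-0.32,-0.055,0,0,40,1,0.033,-0.32,-0.055,0,0,40,1,0.033,-0.32,-0.055,0,0,40,1])

```text
time: 11.6
tool_pos: [0.399, 0.0979, 0.2526]
tcp_rot: [-1.086, -2.946, 0.003]
wrist_force: [-0.2, 0.4, -0.3]
width: 1.006
grip_force: 0.0
```

```bash
cat >> h.py <<'E'
def pale(c,col,near,rad):
    "pale top of the pile with centre near pixel; returns centroid, rect(px)"
    hsv=cv2.cvtColor(c["color"],cv2.COLOR_BGR2HSV); k=np.ones((3,3))
    m=cv2.inRange(hsv,*HS[col])
    L=np.zeros_like(m); cv2.circle(L,tuple(int(x) for x in near),rad,255,-1); m=cv2.morphologyEx(m&L,cv2.MORPH_CLOSE,k)
    best=None
    cs,h=cv2.findContours(m,cv2.RETR_CCOMP,cv2.CHAIN_APPROX_NONE)
    for i,q in enumerate(cs):
        if h[0][i][3]>=0 and (best is None or cv2.contourArea(q)>cv2.contourArea(best)): best=q
    if best is None: return None
    M=cv2.moments(best); return np.array([M["m10"]/M["m00"],M["m01"]/M["m00"]]),best
E
cat > pl.py <<'E'
from h import *
w=cam("wrist"); s=cam("side"); c=cam("scene"); print(pose()[0])
for col,g in(("blue",(.388,.258)),("orange",(.398,.163)),("green",(.419,.053))):
    P=[pale(k,col,proj(k,[*g,.035]),r) for k,r in((w,75),(s,17),(c,14))]
    if P[0] is None: print(col,"no",proj(w,[*g,.035])); continue
    for j,k in((1,s),(2,c)):
        if P[j] is not None: print(col,"tri",j,tri(w,P[0][0],k,P[j][0]))
    for z in(.026,.032,.038):
        q=np.array([onz(w,*x[0],z)[:2]*1000 for x in P[0][1]],np.float32); r=cv2.minAreaRect(q); b=cv2.boxPoints(r)
        e=max((b[1]-b[0],b[2]-b[1]),key=np.linalg.norm); print(col,z,np.round(r[0],1),np.round(r[1],1),"long az",round(float(np.degrees(np.arctan2(e[1],e[0]))%180),1), onz(w,*P[0][0],z).round(4))
E
python3 pl.py
```

```text
[0.39945683 0.10094558 0.25248967]
blue 0.026 [391.3 260. ] [43.3 69.6] long az 163.5 [0.389  0.2608 0.026 ]
blue 0.032 [390.4 258.3] [42.6 68.5] long az 163.5 [0.3882 0.2591 0.032 ]
blue 0.038 [389.6 256.6] [41.9 67.4] long az 163.5 [0.3874 0.2574 0.038 ]
orange 0.026 [401.2 159.5] [67.6 40.8] long az 8.4 [0.3991 0.1595 0.026 ]
orange 0.032 [400.2 159.4] [66.5 40.2] long az 8.4 [0.3981 0.1594 0.032 ]
orange 0.038 [399.2 159.2] [65.5 39.6] long az 8.4 [0.3972 0.1593 0.038 ]
green 0.026 [423.3  47.7] [42.9 68.3] long az 163.7 [0.4214 0.0487 0.026 ]
green 0.032 [421.9  49.4] [42.2 67.2] long az 163.7 [0.4201 0.0503 0.032 ]
green 0.038 [420.6  51. ] [41.5 66.1] long az 163.7 [0.4188 0.0518 0.038 ]
```

```bash
python3 - <<'E'
from h import *
d1=delta([.40,-.10,.25],110); d2=delta([.529,-.3495,.15],75,frm=d1); d3=delta([.529,-.3495,.08],75,frm=d2)
E
```

```text
d mm [-130.2 -153.     2.5] rot deg [-0.1 -0.1 29.8]
d mm [-278.6   35.9  100. ] rot deg [ 0.  0. 35.]
d mm [ 0.  0. 70.] rot deg [0. 0. 0.]
```

>>> jog_arm(deltas=[-0.13,-0.153,0.0025,0,0,29.8,1,-0.13,-0.153,0.0025,0,0,29.8,1,-0.13,-0.153,0.0025,0,0,29.8,1,-0.13,-0.153,0.0025,0,0,29.8,1,-0.13,-0.153,0.0025,0,0,29.8,1])

```text
time: 12.25
tool_pos: [0.4005, -0.1042, 0.2505]
tcp_rot: [-1.811, -2.566, 0.004]
wrist_force: [0.5, 0.8, -0.5]
width: 1.002
grip_force: 0.0
```

>>> jog_arm(deltas=[-0.2786,0.036,0.05,0,0,35,1,-0.2786,0.036,0.05,0,0,35,1,-0.2786,0.036,0.05,0,0,35,1,-0.2786,0.036,0.05,0,0,35,1,-0.2786,0.036,0.05,0,0,35,1,-0.2786,0.036,0.05,0,0,35,0,-0.2786,0.036,0.05,0,0,35,-0.1,-0.2786,0.036,0.05,0,0,35,-0.1])

```text
time: 13.05
tool_pos: [0.5305, -0.3476, 0.1993]
tcp_rot: [-2.487, -1.912, 0.001]
wrist_force: [-0.0, 0.3, 0.4]
width: 0.514
grip_force: 0.0
```

```bash
python3 - <<'E'
from h import *
w=cam("wrist"); p,r=pose(); cv2.imwrite("pics/k.png",w["color"]); delta([.529,-.3495,.08],75)
a=(255*(w["color"][130:384,130:380]/255.)**.5).astype(np.uint8); cv2.imwrite("pics/k2.png",cv2.resize(a,None,fx=2.3,fy=2.3,interpolation=cv2.INTER_CUBIC))
print((proj(w,[.529,-.3495,.125])-[130,130])*2.3)
E
```

```text
d mm [ -2.6  -0.3 120.1] rot deg [-0.2 -0.1  0.1]
[288.09758289 151.6029394 ]
```

View pics/k2.png

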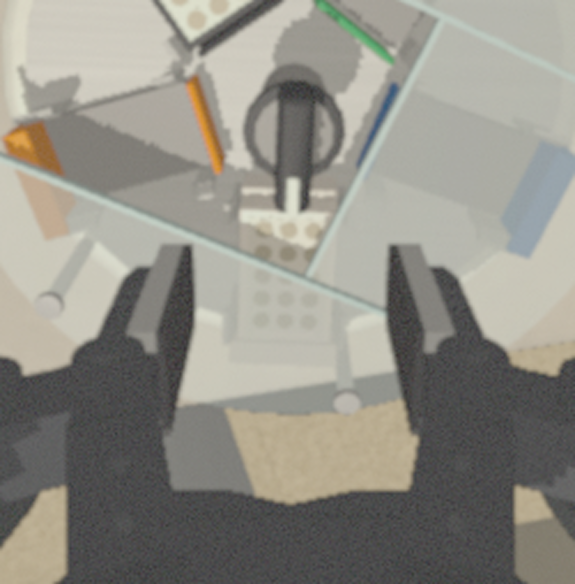

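The bar's top runs from (295,90) to (291,212), in line with the tool and about 1.5 mm off in y. I'll descend and grip.

>>> jog_arm(deltas=[-0.0025,0.001,0.05,0,0,0,-0.1,-0.0025,0.001,0.09,0,0,0,-0.1,-0.0025,0.001,0.11,0,0,0,-0.1,-0.0025,0.001,0.12,0,0,0,-0.1,-0.0025,0.001,0.12,0,0,0,-1,-0.0025,0.001,0.12,0,0,0,-1,-0.0025,0.001,0.12,0,0,0,-1,-0.0025,0.001,0.12,0,0,0,-1], squeeze=25)

```text
time: 13.9
tool_pos: [0.5306, -0.3514, 0.0829]
tcp_rot: [2.492, 1.913, 0.002]
wrist_force: [-0.2, 5.3, 1.2]
width: 0.161
grip_force: 24.5
```

>>> jog_arm(deltas=[0,0,0,0,0,0,-1,0,0,0,0,0,8,-1,0,0,0,0,0,16,-1,0,0,0,0,0,24,-1])

```text
time: 14.3
tool_pos: [0.5307, -0.3516, 0.083]
tcp_rot: [2.839, 1.345, 0.002]
wrist_force: [1.3, 5.1, 1.1]
width: 0.158
grip_force: 25.0
```

>>> jog_arm(deltas=[0,0,0,0,0,8,-1,0,0,0,0,0,16,-1,0,0,0,0,0,18.4,-1,0,0,0,0,0,18.4,-1,0,0,0,0,0,18.4,-0.2,0,0,0,0,0,18.4,-0.2,0,0,0,0,0,18.4,-0.2])

```text
time: 15.0
tool_pos: [0.5304, -0.3531, 0.0825]
tcp_rot: [3.014, 0.881, 0.001]
wrist_force: [0.6, 0.8, -0.6]
width: 0.402
grip_force: 0.0
```

>>> jog_arm(deltas=[0,0,-0.05,0,0,18.4,-0.2,0,0,-0.1,0,0,0,0.5,0,0,-0.13,0,0,0,1,0,0,-0.13,0,0,0,1])

```text
time: 15.4
tool_pos: [0.5335, -0.3552, 0.2196]
tcp_rot: [3.005, 0.878, 0.012]
wrist_force: [0.2, 0.1, 0.7]
width: 0.893
grip_force: 0.0
```

```bash
cat > kn.py <<'E'
from h import *
w=cam("wrist"); print(pose()[0]); im=w["color"]
# knob bar: darkest pixels near axis
u,v=proj(w,[.530,-.351,.125]); m=np.zeros(im.shape[:2],np.uint8); cv2.circle(m,(int(u),int(v)),36,255,-1)
hsv=cv2.cvtColor(im,cv2.COLOR_BGR2HSV); m&=cv2.inRange(hsv,(0,0,0),(180,255,48)); cv2.imwrite("pics/m.png",m)
cs=cv2.findContours(m,cv2.RETR_EXTERNAL,cv2.CHAIN_APPROX_NONE)[0]; q=max(cs,key=cv2.contourArea)
P=np.array([onz(w,*x[0],.125)[:2]*1000 for x in q],np.float32); r=cv2.minAreaRect(P); b=cv2.boxPoints(r)
e=max((b[1]-b[0],b[2]-b[1]),key=np.linalg.norm); print("bar",r,"az",np.degrees(np.arctan2(e[1],e[0]))%180)
for col in HS:
    mk=cv2.inRange(hsv,*HS[col]); N,l,st,ce=cv2.connectedComponentsWithStats(mk)
    for i in range(1,N):
        if st[i,4]>60:
            p=onz(w,*ce[i],.070)[:2]-[.530,-.351]; R_=np.linalg.norm(p)
            if R_<.16: print(col,st[i,4],"r",R_.round(3),"az",np.degrees(np.arctan2(p[1],p[0])).round(1))
E
python3 kn.py
```

```text
[ 0.53200639 -0.35415187  0.21612774]
bar ((535.9974365234375, -350.63189697265625), (49.48117446899414, 34.4654541015625), 57.80559158325195) az 57.805588
blue 94 r 0.04 az -84.2
green 74 r 0.047 az 12.9
orange 160 r 0.039 az 135.1
orange 538 r 0.12 az 140.9
```

```bash
python3 - <<'E'
from h import *
d1=delta([.395,-.08,.22],95); d2=delta([.400,.1594,.10],150,frm=d1); d3=delta([.400,.1594,.10],188.4,frm=d2)
E
```

```text
d mm [  32.1 -304.8   -6.1] rot deg [  0.5   0.1 -62.4]
d mm [238.1  25.8 120. ] rot deg [  0.   0. -55.]
d mm [0. 0. 0.] rot deg [  0.    0.  -38.4]
```

>>> jog_arm(deltas=[0.032,-0.305,-0.006,0.5,0.1,-62.4,1,0.032,-0.305,-0.006,0.5,0.1,-62.4,1,0.032,-0.305,-0.006,0.5,0.1,-62.4,1,0.032,-0.305,-0.006,0.5,0.1,-62.4,1,0.032,-0.305,-0.006,0.5,0.1,-62.4,1,0.032,-0.305,-0.006,0.5,0.1,-62.4,1,0.032,-0.305,-0.006,0.5,0.1,-62.4,1,0.032,-0.305,-0.006,0.5,0.1,-62.4,1])

```text
time: 16.25
tool_pos: [0.3909, -0.0763, 0.2161]
tcp_rot: [-2.108, -2.315, 0.003]
wrist_force: [-0.3, -0.3, 0.9]
width: 1.002
grip_force: 0.0
```

>>> jog_arm(deltas=[0.238,0.026,0.12,0,0,-55,1,0.238,0.026,0.12,0,0,-55,1,0.238,0.026,0.12,0,0,-55,1,0.238,0.026,0.12,0,0,-55,1,0.238,0.026,0.12,0,0,-55,1,0.238,0.026,0.12,0,0,-55,1,0.238,0.026,0.12,0,0,-55,1])

```text
time: 16.95
tool_pos: [0.3943, 0.1632, 0.0955]
tcp_rot: [-0.798, -3.025, -0.0]
wrist_force: [-0.2, -0.5, 0.1]
width: 0.999
grip_force: 0.0
```

>>> jog_arm(deltas=[0,0,0,0,0,-38.4,1,0,0,0,0,0,-38.4,1,0,0,0,0,0,-38.4,1,0,0,0,0,0,-38.4,1,0,0,0,0,0,-38.4,1,0,0,0,0,0,-38.4,1])

```text
time: 17.55
tool_pos: [0.396, 0.1613, 0.0974]
tcp_rot: [0.229, -3.124, -0.007]
wrist_force: [0.4, 0.0, -0.5]
width: 1.0
grip_force: 0.0
```

```bash
cat > one.py <<'E'
import sys
from h import *
col,x,y,az=sys.argv[1],float(sys.argv[2]),float(sys.argv[3]),float(sys.argv[4])
w=cam("wrist"); cv2.imwrite("pics/one_%s.png"%col,w["color"])
P=pale(w,col,proj(w,[x,y,.035]),75)
for z in(.026,.032,.038):
    q=np.array([onz(w,*k[0],z)[:2]*1000 for k in P[1]],np.float32); r=cv2.minAreaRect(q); b=cv2.boxPoints(r)
    e=max((b[1]-b[0],b[2]-b[1]),key=np.linalg.norm); print(z,np.round(r[0],1),np.round(r[1],1),round(float(np.degrees(np.arctan2(e[1],e[0]))%180),1))
print(pose()[0]); delta([x,y,-.008],az)
E
python3 one.py orange .400 .1594 188.4
```

```text
0.026 [402.8 159.9] [67.4 41.4] 8.3
0.032 [400.6 159.6] [65.6 40.3] 8.3
0.038 [398.4 159.3] [63.9 39.3] 8.3
[0.39617777 0.16140431 0.0976641 ]
d mm [ -4.4  -3.1 105.6] rot deg [ 0.3 -0.5 -0.1]
```

>>> jog_arm(deltas=[-0.0064,-0.003,0.04,0.3,-0.5,0,1,-0.0064,-0.003,0.08,0.3,-0.5,0,1,-0.0064,-0.003,0.095,0.3,-0.5,0,1,-0.0064,-0.003,0.103,0.3,-0.5,0,1,-0.0064,-0.003,0.106,0.3,-0.5,0,1,-0.0064,-0.003,0.106,0.3,-0.5,0,0.5], squeeze=30)

```text
time: 18.2
tool_pos: [0.4037, 0.1605, -0.0069]
tcp_rot: [-0.229, 3.13, 0.002]
wrist_force: [0.8, 0.4, -0.5]
width: 0.858
grip_force: 0.0
```

>>> jog_arm(deltas=[0,0,0,0,0,0,-0.2,0,0,0,0,0,0,-1,0,0,0,0,0,0,-1,0,0,0,0,0,0,-1,0,0,0,0,0,0,-1])

```text
time: 18.7
tool_pos: [0.4046, 0.1609, -0.0058]
tcp_rot: [-0.229, 3.128, 0.003]
wrist_force: [-0.3, -0.3, 7.7]
width: 0.53
grip_force: 32.0
```

```bash
python3 - <<'E'
from h import *
s=readout.read_state(); print(s["tool_pos"],s["wrist_force"],s["width"]); w=cam("wrist"); cv2.imwrite("pics/n.png",w["color"])
p,r=pose()
# pad tip inner edge estimate by model
for tz in(-.024,-.02,-.016): print(tz,proj(w,p+r.apply([.011,.023,tz])).round(1),proj(w,p+r.apply([.011,-.023,tz])).round(1))
cv2.imwrite("pics/n2.png",cv2.resize(w["color"][180:330,150:360],None,fx=3.6,fy=3.6,interpolation=cv2.INTER_CUBIC))
E
```

```text
[ 0.40463402  0.1608685  -0.00584402] [-0.29269488 -0.33078071  7.7374635 ] 0.5296608261709642
-0.024 [302. 238.] [210. 238.]
-0.02 [300.9 234.3] [211.1 234.3]
-0.016 [299.8 230.8] [212.2 230.8]
```

>>> jog_arm(deltas=[0,0,-0.02,0,0,0,-1,0,0,-0.06,0,0,0,-1,0,0,-0.1,0,0,0,-1,0,0,-0.12,0,0,0,-1,0,0,-0.12,0,0,0,-1])

```text
time: 19.25
tool_pos: [0.4059, 0.1613, 0.1166]
tcp_rot: [-0.229, 3.123, 0.005]
wrist_force: [0.6, -0.1, -1.4]
width: 0.534
grip_force: 31.2
```

```bash
cat > ins.py <<'E'
import sys
from h import *
AX=np.array([.530,-.351]); G=140.7; FL=.042
g=np.radians(G); out=np.array([np.cos(g),np.sin(g)])
def T(th,otr,oz,h,c,b):
    t=np.radians(th); x=np.array([np.cos(t),-np.sin(t)]); z=np.array([-np.sin(t),-np.cos(t)])
    O=np.array([otr,oz])-h*np.array([np.sin(t),0])
    q=O-(c+.036)*x-b*z; return np.array([*(AX+q[0]*out),FL+q[1]])
def plan(h,c,b,stages,start=None):
    f=start or pose()
    for st in stages:
        p=T(*st,h,c,b); f=delta(p,G,-st[0],frm=f); print("   ",st,p.round(4))
    return f
E
python3 - <<'E'
from ins import *
s=readout.read_state(); print(s["tool_pos"],s["width"],s["grip_force"],s["wrist_force"])
d=delta([.392,-.05,.15],165); h,c,b=.012,.002,-.0198
plan(h,c,b,[(15,.105,.075),(15,.110,.020),(15,.112,.012),(15,.1195,.006),(8,.1195,.004),(0,.1192,.001)],start=d)
E
```

```text
[0.40586474 0.16127799 0.11663494] 0.5339553347147579 31.230915561318398 [ 0.60019705 -0.10564946 -1.37809303]
d mm [  44.2 -206.9  -34.3] rot deg [ 0.3  0.6 23.4]
d mm [-156.5 -230.3   42.3] rot deg [  3.2 -14.8  24.2]
    (15, 0.105, 0.075) [ 0.4835 -0.313   0.1077]
d mm [19.1  0.  51.8] rot deg [0. 0. 0.]
    (15, 0.11, 0.02) [ 0.4797 -0.3098  0.0527]
d mm [ 4.  -0.   7.2] rot deg [0. 0. 0.]
    (15, 0.112, 0.012) [ 0.4781 -0.3085  0.0447]
d mm [8.8 0.  3.9] rot deg [0. 0. 0.]
    (15, 0.1195, 0.006) [ 0.4723 -0.3038  0.0387]
d mm [ 4.6 -0.   6. ] rot deg [-0.  7.  0.]
    (8, 0.1195, 0.004) [ 0.4701 -0.3019  0.0317]
d mm [ 4.9 -0.   7.9] rot deg [ 0.  8. -0.]
    (0, 0.1192, 0.001) [ 0.4672 -0.2996  0.0232]
```

>>> jog_arm(deltas=[0.044,-0.207,-0.034,0.3,0.6,23.4,-1,0.044,-0.207,-0.034,0.3,0.6,23.4,-1,0.044,-0.207,-0.034,0.3,0.6,23.4,-1,0.044,-0.207,-0.034,0.3,0.6,23.4,-1,0.044,-0.207,-0.034,0.3,0.6,23.4,-1,0.044,-0.207,-0.034,0.3,0.6,23.4,-1])

```text
time: 19.85
tool_pos: [0.3886, -0.0528, 0.1454]
tcp_rot: [-0.416, -3.105, 0.007]
wrist_force: [0.6, 0.4, -1.0]
width: 0.531
grip_force: 31.5
```

>>> jog_arm(deltas=[-0.1565,-0.23,0.0,3.2,-14.8,24.2,-1,-0.1565,-0.23,0.0,3.2,-14.8,24.2,-1,-0.1565,-0.23,0.0,3.2,-14.8,24.2,-1,-0.1565,-0.23,0.0,3.2,-14.8,24.2,-1,-0.1565,-0.23,0.02,3.2,-14.8,24.2,-1,-0.1565,-0.23,0.042,3.2,-14.8,24.2,-1,-0.1565,-0.23,0.042,3.2,-14.8,24.2,-1,-0.1565,-0.23,0.042,3.2,-14.8,24.2,-1])

```text
time: 20.65
tool_pos: [0.4793, -0.3118, 0.1013]
tcp_rot: [0.977, 2.735, -0.134]
wrist_force: [0.5, 0.9, -1.1]
width: 0.529
grip_force: 31.7
```

```bash
python3 - <<'E'
from ins import *
s=readout.read_state(); print(s["tool_pos"],s["width"],s["wrist_force"],s["q"].round(2))
w=cam("wrist"); cv2.imwrite("pics/o.png",cv2.resize(w["color"][130:384,100:412],None,fx=2.3,fy=2.3,interpolation=cv2.INTER_CUBIC))
plan(.012,.002,-.0198,[(15,.105,.075),(15,.110,.020),(15,.112,.012)])
E
```

```text
[ 0.4793107  -0.31182239  0.10127728] 0.528809460962943 [ 0.51267667  0.8823737  -1.14700887] [-0.6   0.02  2.13 -0.04  0.74 -1.46]
d mm [-4.5  1.3 -3.9] rot deg [-0.4 -0.4  0.1]
    (15, 0.105, 0.075) [ 0.4835 -0.313   0.1077]
d mm [19.1  0.  51.8] rot deg [0. 0. 0.]
    (15, 0.11, 0.02) [ 0.4797 -0.3098  0.0527]
d mm [ 4.  -0.   7.2] rot deg [0. 0. 0.]
    (15, 0.112, 0.012) [ 0.4781 -0.3085  0.0447]
```

View pics/o.png

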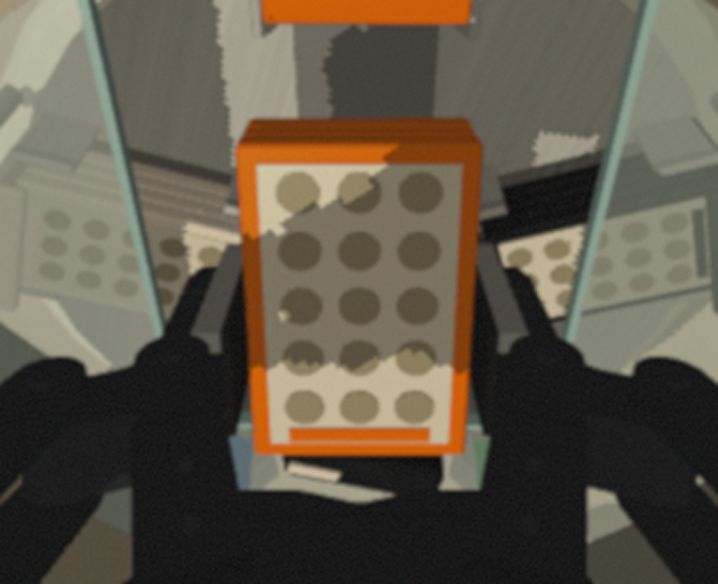

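The view shows both orange panels held squarely, with the pile front edge at row 142. The orange lip's inner edge is at (263–472, 25), about 1.5 mm to the right of the pile's centre line.

```bash
python3 - <<'E'
from ins import *
w=cam("wrist"); tt=np.array([out[1],-out[0]])
for u,v in((263,22),(472,24)):
    p=onz(w,100+u/2.3,130+v/2.3,.0705)[:2]-AX; print("lip r,t",(p@out).round(4),(p@tt).round(4))
f=plan(.012,.003,-.022,[(15,.105,.075),(15,.110,.020),(15,.112,.012),(15,.1195,.007),(8,.1195,.005),(0,.1192,.003)])
E
```

```text
lip r,t 0.1095 -0.0266
lip r,t 0.1091 0.0275
d mm [-4.6  1.1 -0.7] rot deg [-0.4 -0.3  0.1]
    (15, 0.105, 0.075) [ 0.4847 -0.3139  0.1058]
d mm [19.1  0.  51.8] rot deg [0. 0. 0.]
    (15, 0.11, 0.02) [ 0.4808 -0.3108  0.0508]
d mm [ 4.  -0.   7.2] rot deg [0. 0. 0.]
    (15, 0.112, 0.012) [ 0.4793 -0.3095  0.0428]
d mm [ 8.5 -0.   2.9] rot deg [0. 0. 0.]
    (15, 0.1195, 0.007) [ 0.4735 -0.3047  0.0378]
d mm [4.9 0.  6.1] rot deg [-0.  7.  0.]
    (8, 0.1195, 0.005) [ 0.4711 -0.3028  0.0306]
d mm [ 5.1 -0.   7. ] rot deg [ 0.  8. -0.]
    (0, 0.1192, 0.003) [ 0.4679 -0.3002  0.023 ]
```

>>> jog_arm(deltas=[-0.0075,0.0017,0,-0.4,-0.3,0,-1,-0.0075,0.0017,0,-0.4,-0.3,0,-1,0.0,0.0017,0.02,-0.4,-0.3,0,-1,0.0116,0.0017,0.045,-0.4,-0.3,0,-1,0.0116,0.0017,0.052,-0.4,-0.3,0,-1,0.0156,0.0017,0.059,-0.4,-0.3,0,-1,0.0156,0.0017,0.059,-0.4,-0.3,0,-1])

```text
time: 21.45
tool_pos: [0.4815, -0.3126, 0.0436]
tcp_rot: [0.971, 2.724, -0.13]
wrist_force: [-0.3, -0.2, -1.1]
width: 0.527
grip_force: 31.7
```

>>> jog_arm(deltas=[0.004,0,0.0015,0,0,0,-1,0.0085,0,0.003,0,0,0,-1,0.0085,0,0.003,0,0,0,-1])

```text
time: 21.75
tool_pos: [0.4753, -0.3078, 0.0386]
tcp_rot: [0.971, 2.723, -0.13]
wrist_force: [-0.3, -0.3, -2.5]
width: 0.531
grip_force: 31.7
```

```bash
python3 - <<'E'
from ins import *
s=readout.read_state(); print(s["tool_pos"],s["width"],s["wrist_force"])
f=plan(.012,.003,-.022,[(15,.1165,.007),(8,.1165,.005),(0,.117,.003)])
w=cam("wrist"); cv2.imwrite("pics/o2.png",w["color"])
E
```

```text
[ 0.47530044 -0.30779652  0.03862169] 0.5311388166150608 [-0.25532402 -0.29326108 -2.46123944]
d mm [0.5 1.2 0.7] rot deg [-0.   0.1  0.1]
    (15, 0.1165, 0.007) [ 0.4758 -0.3066  0.0378]
d mm [ 4.9 -0.   6.1] rot deg [-0.  7.  0.]
    (8, 0.1165, 0.005) [ 0.4734 -0.3047  0.0306]
d mm [ 5.9 -0.   6.9] rot deg [ 0.  8. -0.]
    (0, 0.117, 0.003) [ 0.4696 -0.3016  0.023 ]
```

>>> jog_arm(deltas=[0.0054,0.0015,0.0068,0,7,0,-1,0.0054,0.0015,0.0068,0,7,0,-1,0.0085,0.0015,0.01,0,11,0,-1,0.0121,0.0015,0.0129,0,15,0,-1,0.0121,0.0015,0.0129,0,15,0,-1,0.0121,0.0015,0.0129,0,15,0,-1])

```text
time: 22.4
tool_pos: [0.4705, -0.3021, 0.0228]
tcp_rot: [1.054, 2.956, -0.004]
wrist_force: [0.5, -0.0, -1.1]
width: 0.533
grip_force: 31.7
```

```bash
cat > rim.py <<'E'
from ins import *
import sys
col=sys.argv[1]; s=readout.read_state(); print(s["tool_pos"],s["width"],s["wrist_force"],s["grip_force"])
w=cam("wrist"); cv2.imwrite("pics/r_%d.png"%int(s["time"]*100),w["color"]); tt=np.array([out[1],-out[0]])
q=pale(w,col,proj(w,[*(AX+.083*out),.06]),90)
if q is None: print("none")
else:
  for z in(.054,.058,.060,.066):
    P=np.array([onz(w,*x[0],z)[:2]-AX for x in q[1]]); a=P@out; t=P@tt
    print(z,"r",a.min().round(4),a.max().round(4),"t",t.min().round(4),t.max().round(4))
E
python3 rim.py orange
```

```text
[ 0.47049767 -0.30205868  0.02283276] 0.532555437102448 [ 0.47891377 -0.01428336 -1.08995704] 31.68738953769207
0.054 r 0.0411 0.1037 t -0.021 0.0209
0.058 r 0.0448 0.1054 t -0.0203 0.0202
0.06 r 0.0466 0.1063 t -0.02 0.0199
0.066 r 0.0522 0.1089 t -0.019 0.0189
```

>>> jog_arm(deltas=[0,0,0.002,0,0,0,-1,0,0,0.003,0,0,0,-1,0,0,0.003,0,0,0,0.35,0,0,0.003,0,0,0,0.35,0,0,0.003,0,0,0,0.35])

```text
time: 22.95
tool_pos: [0.4701, -0.3016, 0.02]
tcp_rot: [1.054, 2.957, -0.003]
wrist_force: [-0.5, 0.1, -0.2]
width: 0.678
grip_force: 0.0
```

>>> jog_arm(deltas=[0,0,-0.02,0,0,0,0.35,0,0,-0.06,0,0,0,0.35,0,0,-0.1,0,0,0,0.35,0,0,-0.13,0,0,0,0.35,0,0,-0.13,0,0,0,0.35])

```text
time: 23.45
tool_pos: [0.4735, -0.3038, 0.1557]
tcp_rot: [1.051, 2.948, -0.007]
wrist_force: [-0.1, -0.3, 0.3]
width: 0.672
grip_force: 0.0
```

```bash
python3 rim.py orange
```

```text
[ 0.47348541 -0.3038391   0.15570276] 0.6717682471450468 [-0.0804206  -0.26800576  0.26453956] 0.0
0.054 r 0.0452 0.1094 t -0.0206 0.0208
0.058 r 0.0469 0.1101 t -0.0203 0.0204
0.06 r 0.0478 0.1105 t -0.0201 0.0203
0.066 r 0.0504 0.1116 t -0.0196 0.0198
```

```bash
python3 - <<'E'
from ins import *
d=delta([.5304,-.3518,.155],85); delta([.5304,-.3518,.155],32.7,frm=d)
E
```

```text
d mm [-76.2  -1.   -1.5] rot deg [ 0.2  0.4 55.8]
d mm [0. 0. 0.] rot deg [ 0.   0.  52.3]
```

>>> jog_arm(deltas=[-0.076,-0.001,-0.0015,0.2,0.4,55.8,0,-0.076,-0.001,-0.0015,0.2,0.4,55.8,0,-0.076,-0.001,-0.0015,0.2,0.4,55.8,0,-0.076,-0.001,-0.0015,0.2,0.4,55.8,0,-0.076,-0.001,-0.0015,0.2,0.4,55.8,0,-0.076,-0.001,-0.0015,0.2,0.4,55.8,0,-0.076,-0.001,-0.0015,0.2,0.4,55.8,0,-0.076,-0.001,-0.0015,0.2,0.4,55.8,0])

```text
time: 24.3
tool_pos: [0.5272, -0.3496, 0.1491]
tcp_rot: [-2.31, -2.115, 0.004]
wrist_force: [0.5, 1.0, -0.5]
width: 0.502
grip_force: 0.0
```

>>> jog_arm(deltas=[0,0,0,0,0,52.3,0,0,0,0,0,0,52.3,0,0,0,0,0,0,52.3,0,0,0,0,0,0,52.3,0,0,0,0,0,0,52.3,0,0,0,0,0,0,52.3,0,0,0,0,0,0,52.3,0])

```text
time: 25.0
tool_pos: [0.5277, -0.3498, 0.1501]
tcp_rot: [-3.009, -0.882, 0.008]
wrist_force: [-0.7, 0.8, -0.8]
width: 0.5
grip_force: 0.0
```

```bash
python3 - <<'E'
from ins import *
w=cam("wrist"); cv2.imwrite("pics/q.png",w["color"]); delta([.5304,-.3518,.083],32.7)
im=w["color"]; g=cv2.cvtColor(im,cv2.COLOR_BGR2GRAY); u,v=proj(w,[.5304,-.3518,.125]); print(u,v)
u,v=int(u),int(v)
for y in range(v-36,v+37,6): print(y," ".join("%3d"%x for x in g[y,u-36:u+37:4]))
E
```

```text
d mm [ 1.4  3.5 67.3] rot deg [-0.4  0.2  0.1]
260.929834674789 215.59057928173294
179 159 160 162 162 160  49  39  13  21  17  14  20  46  30 152 162 162 162 161
185 160 160 161 159  36  47  63  23  21  23  21  18  74  50  46 131 160 160 159
191 160 160 162  52  46 102 102  20  31  35  46  36  93 113  52  45 155 158 135
197 139 156 154  40  79 108  90  18  31  39  45  32  93 111 105  47 130 156  90
203  95 161 162  43  71 109 109  22  33  38  45  30  93 110 104  47 138 115  68
209  50 161 164  81  43 106 106  21  31  39  43  27  96 110  56  47 161 152  30
215  71 100 105  99  59  45  90  32  34  41  39  28  87  48  48 149 123 118  38
221 157 124 100  96  89  88  52  20  31  39  41  27  45  81  87  89  89  89  88
227 158 157  97 126 147 151 157  41  32 130  83  22 128 155 150 125  80  88  88
233 150 139  85  86  92  92  92  29  35 188 130  26  91  93  96  85  75  88  92
239  91 136  99 165 173 172 171  53  33 188 132  21 166 168 169 164  74 129  77
245  95 119  93 174 178 150 133 178 125 181 128 170 138 151 178 117  88  90  70
251  94  94  94 171 182 170 146 182 176 121 114 105  77  96 106 106  90  91  66
```

>>> jog_arm(deltas=[0.0014,0.0035,0,-0.4,0.2,0,-0.1,0.0014,0.0035,0.04,-0.4,0.2,0,-0.1,0.0014,0.0035,0.06,-0.4,0.2,0,-0.1,0.0014,0.0035,0.067,-0.4,0.2,0,-0.1,0.0014,0.0035,0.067,-0.4,0.2,0,-1,0.0014,0.0035,0.067,-0.4,0.2,0,-1,0.0014,0.0035,0.067,-0.4,0.2,0,-1,0.0014,0.0035,0.067,-0.4,0.2,0,-1], squeeze=25)

```text
time: 25.85
tool_pos: [0.5308, -0.3517, 0.0849]
tcp_rot: [3.014, 0.884, 0.002]
wrist_force: [-3.0, 3.0, -2.1]
width: 0.153
grip_force: 28.1
```

>>> jog_arm(deltas=[0,0,0,0,0,-8,-1,0,0,0,0,0,-16,-1,0,0,0,0,0,-24,-1,0,0,0,0,0,-32,-1,0,0,0,0,0,-40,-1,0,0,0,0,0,-48,-1,0,0,0,0,0,-56,-1,0,0,0,0,0,-64,-1])

```text
time: 26.65
tool_pos: [0.5305, -0.3515, 0.0849]
tcp_rot: [-2.082, -2.352, -0.001]
wrist_force: [-3.7, 5.1, -0.6]
width: 0.156
grip_force: 28.3
```

>>> jog_arm(deltas=[0,0,0,0,0,-8,-1,0,0,0,0,0,-16,-1,0,0,0,0,0,-24,-1,0,0,0,0,0,-32,-1,0,0,0,0,0,-40,-1,0,0,0,0,0,-48,-1,0,0,0,0,0,-56,-1,0,0,0,0,0,-64,-1])

```text
time: 27.45
tool_pos: [0.5301, -0.3517, 0.0849]
tcp_rot: [-0.52, -3.098, -0.001]
wrist_force: [-4.3, 3.9, -0.3]
width: 0.162
grip_force: 28.4
```

>>> jog_arm(deltas=[0,0,0,0,0,-8,-1,0,0,0,0,0,-16,-1,0,0,0,0,0,-16,-1,0,0,0,0,0,-16,-1])

```text
time: 27.85
tool_pos: [0.5301, -0.3518, 0.085]
tcp_rot: [-0.091, -3.14, -0.0]
wrist_force: [-5.1, 2.6, 0.2]
width: 0.158
grip_force: 28.3
```

>>> jog_arm(deltas=[0,0,0,0,0,0,0,0,0,0,0,0,0,0,0,0,-0.05,0,0,0,0,0,0,-0.1,0,0,0,1,0,0,-0.14,0,0,0,1,0,0,-0.14,0,0,0,1])

```text
time: 28.45
tool_pos: [0.5357, -0.3559, 0.2351]
tcp_rot: [0.091, 3.124, -0.018]
wrist_force: [1.3, -1.2, 1.0]
width: 0.978
grip_force: 0.0
```

```bash
python3 kn.py; python3 - <<'E'
from h import *
d=delta([.40,-.09,.22],165); d=delta([.422,.0494,.10],163.7,frm=d); delta([.422,.0494,-.008],163.7,frm=d)
E
```

```text
[ 0.53415858 -0.35475948  0.23115901]
bar ((526.0155029296875, -349.72137451171875), (46.40586471557617, 35.32432174682617), 24.497787475585938) az 24.497778
blue 198 r 0.038 az 75.8
green 698 r 0.119 az 141.1
green 135 r 0.043 az 145.9
orange 71 r 0.131 az 143.3
orange 333 r 0.049 az -92.5
d mm [149.5 256.5   7.4] rot deg [-0.4  0.7 11.6]
d mm [ 14.8 140.3 120. ] rot deg [0.  0.  1.3]
d mm [  0.   0. 108.] rot deg [0. 0. 0.]
```

>>> jog_arm(deltas=[0.1495,0.2565,0.007,-0.4,0.7,11.6,1,0.1495,0.2565,0.007,-0.4,0.7,11.6,1,0.1495,0.2565,0.007,-0.4,0.7,11.6,1,0.1495,0.2565,0.007,-0.4,0.7,11.6,1,0.1495,0.2565,0.007,-0.4,0.7,11.6,1,0.1495,0.2565,0.007,-0.4,0.7,11.6,1,0.1495,0.2565,0.007,-0.4,0.7,11.6,1])

```text
time: 29.2
tool_pos: [0.3934, -0.0835, 0.2153]
tcp_rot: [-0.401, -3.103, -0.013]
wrist_force: [-0.1, 0.4, -1.0]
width: 0.999
grip_force: 0.0
```

>>> jog_arm(deltas=[0.02,0.14,0.12,0,0,1.3,1,0.02,0.14,0.12,0,0,1.3,1,0.02,0.14,0.12,0,0,1.3,1,0.02,0.14,0.12,0,0,1.3,1,0.02,0.14,0.12,0,0,1.3,1,0.02,0.14,0.12,0,0,1.3,1])

```text
time: 29.8
tool_pos: [0.4119, 0.0538, 0.097]
tcp_rot: [-0.439, -3.098, -0.008]
wrist_force: [0.5, -0.6, 0.1]
width: 1.001
grip_force: 0.0
```

```bash
python3 one.py green .422 .0494 163.7
```

```text
0.026 [424.7  49. ] [41.6 67.5] 163.7
0.032 [422.4  49.7] [40.5 65.8] 163.7
0.038 [420.   50.4] [39.4 64. ] 163.7
[0.41285567 0.0534012  0.09801643]
d mm [-11.   -1.7 105.9] rot deg [ 0.2 -0.6  0.1]
```

>>> jog_arm(deltas=[-0.011,-0.0015,0.04,0.2,-0.6,0,1,-0.011,-0.0015,0.08,0.2,-0.6,0,1,-0.011,-0.0015,0.095,0.2,-0.6,0,1,-0.011,-0.0015,0.102,0.2,-0.6,0,1,-0.011,-0.0015,0.104,0.2,-0.6,0,1,-0.011,-0.0015,0.104,0.2,-0.6,0,0.5], squeeze=30)

```text
time: 30.45
tool_pos: [0.4231, 0.0497, -0.0049]
tcp_rot: [0.445, 3.108, 0.003]
wrist_force: [-0.1, -0.2, 0.3]
width: 0.857
grip_force: 0.0
```

>>> jog_arm(deltas=[0,0,0,0,0,0,-0.2,0,0,0,0,0,0,-1,0,0,0,0,0,0,-1,0,0,0,0,0,0,-1,0,0,0,0,0,0,-1])

```text
time: 30.95
tool_pos: [0.423, 0.0502, -0.0047]
tcp_rot: [0.443, 3.108, 0.003]
wrist_force: [-1.1, -1.6, 7.4]
width: 0.532
grip_force: 31.5
```

>>> jog_arm(deltas=[0,0,-0.02,0,0,0,-1,0,0,-0.06,0,0,0,-1,0,0,-0.1,0,0,0,-1,0,0,-0.12,0,0,0,-1,0,0,-0.12,0,0,0,-1])

```text
time: 31.45
tool_pos: [0.4248, 0.0504, 0.1178]
tcp_rot: [0.442, 3.102, 0.005]
wrist_force: [0.4, 0.2, -0.8]
width: 0.532
grip_force: 31.5
```

```bash
cat > held.py <<'E'
import sys
from h import *
# held pile: rim/pale contour in tool frame at plane tz; prints extents
col=sys.argv[1]; w=cam("wrist"); p,r=pose(); s=readout.read_state(); print(s["tool_pos"],s["width"],s["grip_force"],s["wrist_force"])
hsv=cv2.cvtColor(w["color"],cv2.COLOR_BGR2HSV); cv2.imwrite("pics/held_%s.png"%col,w["color"])
q=pale(w,col,proj(w,p+r.apply([0,0,-.035])),80)
C=r.inv().apply(w["o"]-p)
for tz in(-.030,-.034,-.038,-.044,-.050):
    P=np.array([(lambda d:C+d*(tz-C[2])/d[2])(r.inv().apply(ray(w,*x[0]))) for x in q[1]]); a,t=P[:,0],P[:,1]
    n=lambda v:np.round(np.percentile(v,[2,98])*1e3,1); print(tz,"x",n(a),"y",n(t))
E
python3 held.py green; python3 - <<'E'
from ins import *
d=delta([.392,-.05,.15],163.7); print("c=-.003")
plan(.012,-.003,-.022,[(15,.102,.075)],start=d)
E
```

```text
[0.42295714 0.05025327 0.11551796] 0.5319709656706495 31.45858459174633 [-0.6519841  -0.05266988 -1.21681687]
-0.03 x [-42.9  27.5] y [-20.8  21.7]
-0.034 x [-39.1  29.1] y [-20.2  21.1]
-0.038 x [-35.3  30.7] y [-19.5  20.4]
-0.044 x [-29.7  33.2] y [-18.5  19.4]
-0.05 x [-24.   35.6] y [-17.6  18.5]
d mm [   1.6 -104.8  -34.8] rot deg [0.2 0.2 0.1]
c=-.003
d mm [-160.5 -226.2   45.7] rot deg [  3.  -14.8  22.9]
    (15, 0.102, 0.075) [ 0.4825 -0.3122  0.1043]
```

>>> jog_arm(deltas=[0.0016,-0.105,-0.035,0.2,0.2,0.1,-1,0.0016,-0.105,-0.035,0.2,0.2,0.1,-1,0.0016,-0.105,-0.035,0.2,0.2,0.1,-1,0.0016,-0.105,-0.035,0.2,0.2,0.1,-1])

```text
time: 31.9
tool_pos: [0.3896, -0.0513, 0.1476]
tcp_rot: [-0.452, -3.103, 0.002]
wrist_force: [0.2, -0.0, -0.9]
width: 0.529
grip_force: 31.7
```

>>> jog_arm(deltas=[-0.16,-0.226,0.0,3,-14.8,22.9,-1,-0.16,-0.226,0.0,3,-14.8,22.9,-1,-0.16,-0.226,0.0,3,-14.8,22.9,-1,-0.16,-0.226,0.0,3,-14.8,22.9,-1,-0.16,-0.226,0.02,3,-14.8,22.9,-1,-0.16,-0.226,0.044,3,-14.8,22.9,-1,-0.16,-0.226,0.044,3,-14.8,22.9,-1,-0.16,-0.226,0.044,3,-14.8,22.9,-1])

```text
time: 32.7
tool_pos: [0.4789, -0.3102, 0.1006]
tcp_rot: [0.978, 2.733, -0.128]
wrist_force: [-0.1, -0.1, -0.5]
width: 0.532
grip_force: 31.8
```

```bash
cat > lip.py <<'E'
from ins import *
import sys
col,h,c,b=sys.argv[1],*map(float,sys.argv[2:5]); zz=[float(x) for x in sys.argv[5:]] or [.007,.005,.003]
s=readout.read_state(); print(s["tool_pos"],s["width"],s["wrist_force"])
w=cam("wrist"); cv2.imwrite("pics/lip_%s.png"%col,w["color"]); tt=np.array([out[1],-out[0]])
m=cv2.inRange(cv2.cvtColor(w["color"],cv2.COLOR_BGR2HSV),*HS[col]); L=np.zeros_like(m); u,v=proj(w,[*(AX+.117*out),.072]); L[max(0,int(v)-30):int(v)+18,int(u)-60:int(u)+60]=255
q=max(cv2.findContours(m&L,cv2.RETR_EXTERNAL,cv2.CHAIN_APPROX_NONE)[0],key=cv2.contourArea)[:,0]
P=np.array([onz(w,*x,.0705)[:2]-AX for x in q]); print("lip blob r",(P@out).min().round(4),(P@out).max().round(4),"t",(P@tt).min().round(4),(P@tt).max().round(4),len(q))
plan(h,c,b,[(15,.102,.075),(15,.107,.020),(15,.109,.012),(15,.1165,zz[0]),(8,.1165,zz[1]),(0,.117,zz[2])])
E
python3 lip.py green .012 -.0045 -.0225
```

```text
[ 0.47894538 -0.31016316  0.10064891] 0.5318410930789655 [-0.12811407 -0.11803222 -0.45525198]
lip blob r 0.1103 0.134 t -0.0271 0.026 239
d mm [-2.2  0.4 -0.5] rot deg [-0.2 -0.4 -0. ]
    (15, 0.102, 0.075) [ 0.4815 -0.3113  0.1034]
d mm [19.1  0.  51.8] rot deg [0. 0. 0.]
    (15, 0.107, 0.02) [ 0.4777 -0.3082  0.0484]
d mm [ 4.  -0.   7.2] rot deg [0. 0. 0.]
    (15, 0.109, 0.012) [ 0.4761 -0.3069  0.0404]
d mm [ 8.5 -0.   2.9] rot deg [0. 0. 0.]
    (15, 0.1165, 0.007) [ 0.4703 -0.3021  0.0354]
d mm [4.9 0.  5.2] rot deg [-0.  7.  0.]
    (8, 0.1165, 0.005) [ 0.4677 -0.3     0.0291]
d mm [5.9 0.  5.8] rot deg [ 0.  8. -0.]
    (0, 0.117, 0.003) [ 0.4638 -0.2968  0.0225]
```

>>> jog_arm(deltas=[-0.0022,0,0,-0.2,-0.4,0,-1,0.006,0,0.02,-0.2,-0.4,0,-1,0.0165,0,0.045,-0.2,-0.4,0,-1,0.017,0,0.052,-0.2,-0.4,0,-1,0.021,0,0.0585,-0.2,-0.4,0,-1,0.0255,0,0.06,-0.2,-0.4,0,-1,0.0295,0,0.0615,-0.2,-0.4,0,-1,0.0295,0,0.0615,-0.2,-0.4,0,-1])

```text
time: 33.55
tool_pos: [0.4707, -0.3045, 0.0383]
tcp_rot: [0.971, 2.718, -0.13]
wrist_force: [1.2, -0.7, -1.3]
width: 0.533
grip_force: 31.7
```

```bash
python3 - <<'E'
from ins import *
print(readout.read_state()["wrist_force"])
plan(.012,-.0045,-.0225,[(15,.1165,.007),(8,.1165,.005),(0,.117,.003)])
E
```

```text
[ 1.20898778 -0.69713032 -1.29696526]
d mm [2.5 1.6 2.3] rot deg [ 0.   0.3 -0. ]
    (15, 0.1165, 0.007) [ 0.4703 -0.3021  0.0354]
d mm [4.9 0.  5.2] rot deg [-0.  7.  0.]
    (8, 0.1165, 0.005) [ 0.4677 -0.3     0.0291]
d mm [5.9 0.  5.8] rot deg [ 0.  8. -0.]
    (0, 0.117, 0.003) [ 0.4638 -0.2968  0.0225]
```

>>> jog_arm(deltas=[0.004,0.0012,0.004,0,2,0,-1,0.0074,0.0012,0.0075,0,7,0,-1,0.0074,0.0012,0.0075,0,7,0,-1,0.0105,0.0012,0.01,0,11,0,-1,0.014,0.0012,0.0125,0,15.3,0,-1,0.014,0.0012,0.0125,0,15.3,0,-1,0.014,0.0012,0.0125,0,15.3,0,-1])

```text
time: 34.25
tool_pos: [0.4654, -0.2987, 0.0234]
tcp_rot: [1.056, 2.953, -0.002]
wrist_force: [4.5, -4.4, 1.9]
width: 0.53
grip_force: 32.7
```

```bash
python3 rim.py green; python3 - <<'E'
from ins import *
plan(.012,-.0045,-.0225,[(0,.117,.0)])
E
```

```text
[ 0.46536398 -0.29865521  0.02335863] 0.5297895038295845 [ 4.51543844 -4.36898951  1.94847324] 32.65921600162983
0.054 r 0.044 0.103 t -0.0216 0.0202
0.058 r 0.0478 0.1049 t -0.021 0.0196
0.06 r 0.0497 0.1059 t -0.0206 0.0192
0.066 r 0.0555 0.1089 t -0.0196 0.0183
d mm [2.4 0.5 3.8] rot deg [ 0.   0.4 -0. ]
    (0, 0.117, 0.0) [ 0.4638 -0.2968  0.0195]
```

>>> jog_arm(deltas=[-0.001,0,0.002,0,0.3,0,-1,-0.001,0,0.0035,0,0.3,0,-1,-0.001,0,0.0035,0,0.3,0,0.35,-0.001,0,0.0035,0,0.3,0,0.35,-0.001,0,0.0035,0,0.3,0,0.35])

```text
time: 34.8
tool_pos: [0.4623, -0.2963, 0.0174]
tcp_rot: [-1.054, -2.951, -0.004]
wrist_force: [-0.3, -0.1, 0.1]
width: 0.676
grip_force: 0.0
```

>>> jog_arm(deltas=[0,0,-0.02,0,0,0,0.35,0,0,-0.06,0,0,0,0.35,0,0,-0.1,0,0,0,0.35,0,0,-0.13,0,0,0,0.35,0,0,-0.13,0,0,0,0.35])

```text
time: 35.3
tool_pos: [0.4671, -0.2999, 0.153]
tcp_rot: [1.056, 2.956, -0.0]
wrist_force: [-0.2, -0.6, 0.8]
width: 0.677
grip_force: 0.0
```

```bash
python3 rim.py green;  python3 - <<'E'
from ins import *
d=delta([.5304,-.3518,.155],70); delta([.5304,-.3518,.155],-3.3,frm=d)
E
```

```text
[ 0.46706447 -0.29985099  0.15304159] 0.67661339463155 [-0.15732208 -0.59239076  0.84489123] 0.0
0.054 r 0.0479 0.1088 t -0.0214 0.0202
0.058 r 0.0497 0.1096 t -0.0211 0.0199
0.06 r 0.0506 0.11 t -0.0209 0.0198
0.066 r 0.0532 0.1113 t -0.0204 0.0193
d mm [-83.7   0.   -4.8] rot deg [-0.1 -0.1 70.7]
d mm [0. 0. 0.] rot deg [ 0.   0.  73.3]
```

>>> jog_arm(deltas=[-0.084,0,-0.005,0,0,70.7,0,-0.084,0,-0.005,0,0,70.7,0,-0.084,0,-0.005,0,0,70.7,0,-0.084,0,-0.005,0,0,70.7,0,-0.084,0,-0.005,0,0,70.7,0,-0.084,0,-0.005,0,0,70.7,0,-0.084,0,-0.005,0,0,70.7,0,-0.084,0,-0.005,0,0,70.7,0])

```text
time: 36.15
tool_pos: [0.5278, -0.3501, 0.1494]
tcp_rot: [-2.54, -1.83, 0.005]
wrist_force: [0.8, 0.0, 1.0]
width: 0.494
grip_force: 0.0
```

```bash
python3 - <<'E'
from ins import *
delta([.5304,-.3518,.155],-3.3)
E
```

```text
d mm [-0.8  2.9 -5.6] rot deg [-0.7  0.2 74.9]
```

>>> jog_arm(deltas=[-0.001,0.003,-0.0055,0,0,75,0,-0.001,0.003,-0.0055,0,0,75,0,-0.001,0.003,-0.0055,0,0,75,0,-0.001,0.003,-0.0055,0,0,75,0,-0.001,0.003,-0.0055,0,0,75,0,-0.001,0.003,-0.0055,0,0,75,0,-0.001,0.003,-0.0055,0,0,75,0,-0.001,0.003,-0.0055,0,0,75,0])

```text
time: 36.95
tool_pos: [0.5304, -0.352, 0.1549]
tcp_rot: [-3.133, -0.077, 0.014]
wrist_force: [-0.5, -0.5, 0.3]
width: 0.499
grip_force: 0.0
```

>>> jog_arm(deltas=[0,0,0,0,0,0,0,0,0,0,0,0,0,0,0,0,0,0,0,0,0])

```text
time: 37.25
tool_pos: [0.5315, -0.3529, 0.157]
tcp_rot: [-3.135, -0.09, 0.01]
wrist_force: [-0.2, 0.2, 0.5]
width: 0.497
grip_force: 0.0
```

```bash
python3 - <<'E'
from ins import *
delta([.5304,-.3518,.084],-3.3); w=cam("wrist")
g=cv2.cvtColor(w["color"],cv2.COLOR_BGR2GRAY); u,v=proj(w,[.5304,-.3518,.125]); print(u,v); u,v=int(u),int(v)
for y in range(v-24,v+25,12): print(y," ".join("%3d"%x for x in g[y,u-36:u+37:4]))
E
```

```text
d mm [-0.6 -0.7 73.1] rot deg [-0.3  0.4  6.6]
254.41654565470955 214.52587324382807
190 152 151 151 115  36  50  62  60  17  51 110  37  23 107  49  40 155 157 158
202  41  80 148  59  46  64  59  40  22 162 177  35  64 107  97  46  84  88  89
214  45  85  56  41  37  18  41  21  25  39  40  27  95  46  39  13  18  17  31
226 121  88  53  44  53  89  43  26  30  37  37  21  23  21  13  20  12  17  30
238 120 120 153 174  92  83  71  22  33  34  31  14  28  39 112 177 134 131 160
```

>>> jog_arm(deltas=[-0.0006,-0.0007,0,-0.3,0.4,6.6,-0.1,-0.0006,-0.0007,0.04,-0.3,0.4,6.6,-0.1,-0.0006,-0.0007,0.065,-0.3,0.4,6.6,-0.1,-0.0006,-0.0007,0.073,-0.3,0.4,6.6,-0.1,-0.0006,-0.0007,0.073,-0.3,0.4,6.6,-1,-0.0006,-0.0007,0.073,-0.3,0.4,6.6,-1,-0.0006,-0.0007,0.073,-0.3,0.4,6.6,-1,-0.0006,-0.0007,0.073,-0.3,0.4,6.6,-1], squeeze=25)

```text
time: 38.1
tool_pos: [0.5315, -0.352, 0.0859]
tcp_rot: [3.139, -0.094, 0.004]
wrist_force: [0.4, 2.6, -2.4]
width: 0.154
grip_force: 30.2
```

>>> jog_arm(deltas=[0,0,0,0,0,-8,-1,0,0,0,0,0,-16,-1,0,0,0,0,0,-24,-1,0,0,0,0,0,-32,-1,0,0,0,0,0,-40,-1,0,0,0,0,0,-48,-1,0,0,0,0,0,-56,-1,0,0,0,0,0,-64,-1])

```text
time: 38.9
tool_pos: [0.531, -0.3511, 0.0859]
tcp_rot: [-2.709, -1.591, -0.003]
wrist_force: [-1.7, 5.0, -0.9]
width: 0.158
grip_force: 30.5
```

>>> jog_arm(deltas=[0,0,0,0,0,-8,-1,0,0,0,0,0,-8,-1,0,0,0,0,0,-8,-1])

```text
time: 39.2
tool_pos: [0.5309, -0.351, 0.0859]
tcp_rot: [-2.596, -1.77, -0.003]
wrist_force: [-1.9, 5.9, 0.1]
width: 0.157
grip_force: 30.5
```

>>> jog_arm(deltas=[0,0,0,0,0,0,0,0,0,0,0,0,0,0,0,0,-0.05,0,0,0,0,0,0,-0.1,0,0,0,1,0,0,-0.14,0,0,0,1,0,0,-0.14,0,0,0,1])

```text
time: 39.8
tool_pos: [0.5353, -0.356, 0.2357]
tcp_rot: [2.581, 1.759, 0.01]
wrist_force: [0.8, -0.2, 0.6]
width: 0.981
grip_force: 0.0
```

```bash
python3 kn.py; python3 - <<'E'
from h import *
d=delta([.40,-.09,.22],120); d=delta([.385,.13,.15],163.5,frm=d); d=delta([.3896,.2566,.10],163.5,frm=d); delta([.422,.0494,-.008],163.7,frm=d)
E
```

```text
[ 0.5337875  -0.35481517  0.23182693]
bar ((534.4198608398438, -355.02923583984375), (36.42282485961914, 60.75000762939453), 9.589963912963867) az 99.58997
blue 633 r 0.118 az 140.3
blue 132 r 0.041 az 134.3
green 725 r 0.045 az -151.2
orange 235 r 0.049 az 13.3
d mm [ 197.6 -221.5    8.1] rot deg [  0.6   0.5 -51.5]
d mm [198.  97.  70.] rot deg [  0.    0.  -43.5]
d mm [ 31.5 122.7  50. ] rot deg [0. 0. 0.]
d mm [ -89.9 -189.5  108. ] rot deg [ 0.   0.  -0.2]
```

>>> jog_arm(deltas=[0.1975,-0.2215,0.008,0.6,0.5,-51.5,1,0.1975,-0.2215,0.008,0.6,0.5,-51.5,1,0.1975,-0.2215,0.008,0.6,0.5,-51.5,1,0.1975,-0.2215,0.008,0.6,0.5,-51.5,1,0.1975,-0.2215,0.008,0.6,0.5,-51.5,1,0.1975,-0.2215,0.008,0.6,0.5,-51.5,1,0.1975,-0.2215,0.008,0.6,0.5,-51.5,1])

```text
time: 40.55
tool_pos: [0.3935, -0.0837, 0.2149]
tcp_rot: [-1.553, -2.714, -0.003]
wrist_force: [-1.1, -0.4, -0.1]
width: 0.999
grip_force: 0.0
```

>>> jog_arm(deltas=[0.198,0.097,0.07,0,0,-43.5,1,0.198,0.097,0.07,0,0,-43.5,1,0.198,0.097,0.07,0,0,-43.5,1,0.198,0.097,0.07,0,0,-43.5,1,0.198,0.097,0.07,0,0,-43.5,1,0.198,0.097,0.07,0,0,-43.5,1])

```text
time: 41.15
tool_pos: [0.3797, 0.1351, 0.1461]
tcp_rot: [-0.438, -3.098, -0.007]
wrist_force: [0.3, 0.1, -0.9]
width: 0.999
grip_force: 0.0
```

>>> jog_arm(deltas=[0.0315,0.123,0.05,0,0,0,1,0.0315,0.123,0.05,0,0,0,1,0.0315,0.123,0.05,0,0,0,1,0.0315,0.123,0.05,0,0,0,1,0.0315,0.123,0.05,0,0,0,1])

```text
time: 41.65
tool_pos: [0.3854, 0.2595, 0.0983]
tcp_rot: [-0.448, -3.099, -0.005]
wrist_force: [-0.2, -0.3, 0.5]
width: 1.0
grip_force: 0.0
```

```bash
python3 one.py blue .3896 .2566 163.5
```

```text
0.026 [394.3 254.6] [43.3 70.7] 163.9
0.032 [392.1 255.3] [42.2 68.9] 163.9
0.038 [389.9 256. ] [41.  67.1] 163.9
[0.38568964 0.25914109 0.09883526]
d mm [ -5.6  -1.6 106.8] rot deg [ 0.1 -0.6 -0. ]
```

>>> jog_arm(deltas=[0,-0.0015,0.04,0.1,-0.6,0,1,0,-0.0015,0.08,0.1,-0.6,0,1,0,-0.0015,0.095,0.1,-0.6,0,1,0,-0.0015,0.102,0.1,-0.6,0,1,0,-0.0015,0.105,0.1,-0.6,0,1,0,-0.0015,0.105,0.1,-0.6,0,0.5], squeeze=40)

```text
time: 42.3
tool_pos: [0.385, 0.2593, -0.005]
tcp_rot: [0.451, 3.107, 0.005]
wrist_force: [0.1, 0.1, 1.1]
width: 0.858
grip_force: 0.0
```

>>> jog_arm(deltas=[0,0,0,0,0,0,-0.2,0,0,0,0,0,0,-1,0,0,0,0,0,0,-1,0,0,0,0,0,0,-1,0,0,0,0,0,0,-1])

```text
time: 42.8
tool_pos: [0.3851, 0.2601, -0.0045]
tcp_rot: [0.448, 3.107, 0.005]
wrist_force: [0.1, -1.4, 5.8]
width: 0.531
grip_force: 42.1
```

>>> jog_arm(deltas=[0,0,-0.02,0,0,0,-1,0,0,-0.06,0,0,0,-1,0,0,-0.1,0,0,0,-1,0,0,-0.12,0,0,0,-1,0,0,-0.12,0,0,0,-1])

```text
time: 43.3
tool_pos: [0.3866, 0.2611, 0.1182]
tcp_rot: [0.448, 3.102, 0.012]
wrist_force: [0.4, 0.1, -0.6]
width: 0.53
grip_force: 41.5
```

```bash
python3 held.py blue; python3 - <<'E'
from ins import *
d=delta([.388,-.05,.15],163.7); plan(.024,-.006,-.0225,[(15,.102,.075)],start=d)
E
```

```text
[0.3850048  0.26015248 0.11582306] 0.5308788968007745 41.51244040578604 [ 0.11759715 -0.74136343 -1.95020626]
d mm [ -90.7 -296.5  -35.5] rot deg [ 0.3  0.2 -0.1]
d mm [-164.6 -225.2   47. ] rot deg [  3.  -14.8  22.9]
    (15, 0.102, 0.075) [ 0.4828 -0.3124  0.103 ]Traceback (most recent call last):
  File "held.py", line 9, in <module>
    P=np.array([(lambda d:C+d*(tz-C[2])/d[2])(r.inv().apply(ray(w,*x[0]))) for x in q[1]]); a,t=P[:,0],P[:,1]
                                                                                    ~^^^
TypeError: 'NoneType' object is not subscriptable
```

```bash
sed -i 's/\[0,0,-.035\])),80/[-.005,0,-.04])),125/' held.py; python3 held.py blue
```

```text
[0.38361813 0.25929092 0.11401334] 0.5276093793715312 41.506419852375984 [-0.59361912 -0.86503093 -2.20216166]Traceback (most recent call last):
  File "held.py", line 9, in <module>
    P=np.array([(lambda d:C+d*(tz-C[2])/d[2])(r.inv().apply(ray(w,*x[0]))) for x in q[1]]); a,t=P[:,0],P[:,1]
                                                                                    ~^^^
TypeError: 'NoneType' object is not subscriptable
```

>>> jog_arm(deltas=[-0.0905,-0.2965,-0.0355,0.3,0.2,0,-1,-0.0905,-0.2965,-0.0355,0.3,0.2,0,-1,-0.0905,-0.2965,-0.0355,0.3,0.2,0,-1,-0.0905,-0.2965,-0.0355,0.3,0.2,0,-1,-0.0905,-0.2965,-0.0355,0.3,0.2,0,-1,-0.0905,-0.2965,-0.0355,0.3,0.2,0,-1,-0.0905,-0.2965,-0.0355,0.3,0.2,0,-1,-0.0905,-0.2965,-0.0355,0.3,0.2,0,-1])

```text
time: 44.2
tool_pos: [0.3852, -0.0525, 0.1471]
tcp_rot: [-0.455, -3.101, 0.004]
wrist_force: [0.3, 0.0, -1.4]
width: 0.528
grip_force: 41.9
```

>>> jog_arm(deltas=[-0.1646,-0.225,-0.01,3,-14.8,22.9,-1,-0.1646,-0.225,-0.01,3,-14.8,22.9,-1,-0.1646,-0.225,-0.01,3,-14.8,22.9,-1,-0.1646,-0.225,0.0,3,-14.8,22.9,-1,-0.1646,-0.225,0.02,3,-14.8,22.9,-1,-0.1646,-0.225,0.042,3,-14.8,22.9,-1,-0.1646,-0.225,0.042,3,-14.8,22.9,-1,-0.1646,-0.225,0.042,3,-14.8,22.9,-1])

```text
time: 45.0
tool_pos: [0.4789, -0.311, 0.1032]
tcp_rot: [0.979, 2.732, -0.13]
wrist_force: [0.1, 0.4, -0.9]
width: 0.534
grip_force: 42.1
```

```bash
python3 held.py blue; python3 lip.py blue .024 -.006 -.0225 .004 .004 .003
```

```text
[ 0.47980252 -0.31113342  0.10499791] 0.5315599672979523 42.07007825374603 [ 0.43529136  0.25705865 -0.16104314]
[ 0.47980252 -0.31113342  0.10499791] 0.5315599672979523 [ 0.43529136  0.25705865 -0.16104314]
lip blob r 0.1109 0.1336 t -0.0268 0.0261 234
d mm [-1.4  0.7  3.9] rot deg [-0.2 -0.2 -0. ]
    (15, 0.102, 0.075) [ 0.4828 -0.3124  0.103 ]
d mm [19.1 -0.  51.8] rot deg [0. 0. 0.]
    (15, 0.107, 0.02) [ 0.4789 -0.3092  0.048 ]
d mm [4.  0.  7.2] rot deg [0. 0. 0.]
    (15, 0.109, 0.012) [ 0.4774 -0.3079  0.04  ]
d mm [ 9.3 -0.   5.8] rot deg [0. 0. 0.]
    (15, 0.1165, 0.004) [ 0.4716 -0.3032  0.032 ]
d mm [5.7 0.  2.7] rot deg [-0.  7.  0.]
    (8, 0.1165, 0.004) [ 0.4678 -0.3001  0.0279]
d mm [ 7.4 -0.   4.4] rot deg [ 0.  8. -0.]
    (0, 0.117, 0.003) [ 0.4627 -0.2959  0.0225]Traceback (most recent call last):
  File "held.py", line 9, in <module>
    P=np.array([(lambda d:C+d*(tz-C[2])/d[2])(r.inv().apply(ray(w,*x[0]))) for x in q[1]]); a,t=P[:,0],P[:,1]
                                                                                    ~^^^
TypeError: 'NoneType' object is not subscriptable
```

```bash
python3 - <<'E'
from h import *
w=cam("wrist"); im=w["color"]; p,r=pose(); C=r.inv().apply(w["o"]-p)
m=cv2.inRange(cv2.cvtColor(im,cv2.COLOR_BGR2HSV),*HS["blue"])
q=max(cv2.findContours(m,cv2.RETR_EXTERNAL,cv2.CHAIN_APPROX_NONE)[0],key=cv2.contourArea)
print("bbox",cv2.boundingRect(q),cv2.contourArea(q))
for u in(215,256,300): print(u,[(y,m[y,u]//255,*im[y,u].tolist()) for y in range(100,384,8)][:36])
for y in (200,220,240,260,300): x=np.where(m[y]>0)[0]; print(y,x[:1],x[-1:])
E
```

```text
bbox (203, 197, 107, 147) 4158.5
215 [(100, np.uint8(0), 149, 167, 174), (108, np.uint8(0), 85, 69, 63), (116, np.uint8(1), 103, 60, 29), (124, np.uint8(1), 144, 85, 40), (132, np.uint8(1), 130, 74, 33), (140, np.uint8(0), 117, 132, 136), (148, np.uint8(0), 148, 167, 173), (156, np.uint8(0), 148, 167, 172), (164, np.uint8(0), 143, 161, 167), (172, np.uint8(0), 140, 158, 163), (180, np.uint8(0), 143, 162, 167), (188, np.uint8(0), 143, 161, 167), (196, np.uint8(0), 89, 101, 104), (204, np.uint8(1), 77, 45, 19), (212, np.uint8(1), 76, 42, 15), (220, np.uint8(1), 149, 91, 49), (228, np.uint8(0), 161, 194, 206), (236, np.uint8(0), 98, 117, 125), (244, np.uint8(0), 100, 120, 128), (252, np.uint8(0), 99, 118, 127), (260, np.uint8(0), 100, 119, 128), (268, np.uint8(0), 99, 119, 128), (276, np.uint8(0), 99, 117, 125), (284, np.uint8(0), 99, 118, 126), (292, np.uint8(0), 99, 115, 122), (300, np.uint8(0), 154, 170, 177), (308, np.uint8(0), 155, 165, 172), (316, np.uint8(0), 150, 158, 165), (324, np.uint8(0), 148, 130, 121), (332, np.uint8(0), 146, 115, 101), (340, np.uint8(1), 142, 104, 90), (3
[... 1902 characters left out ...]
, (236, np.uint8(0), 101, 116, 124), (244, np.uint8(0), 97, 106, 109), (252, np.uint8(0), 93, 90, 91), (260, np.uint8(0), 92, 76, 71), (268, np.uint8(1), 91, 64, 48), (276, np.uint8(1), 88, 55, 34), (284, np.uint8(1), 90, 52, 24), (292, np.uint8(1), 89, 52, 26), (300, np.uint8(1), 139, 78, 33), (308, np.uint8(1), 140, 79, 34), (316, np.uint8(1), 141, 79, 34), (324, np.uint8(1), 138, 78, 31), (332, np.uint8(1), 138, 77, 31), (340, np.uint8(1), 131, 73, 31), (348, np.uint8(0), 26, 27, 28), (356, np.uint8(0), 21, 24, 24), (364, np.uint8(0), 27, 29, 30), (372, np.uint8(0), 31, 30, 28), (380, np.uint8(0), 27, 26, 26)]
200 [212] [295]
220 [203] [309]
240 [204] [309]
260 [205] [307]
300 [206] [305]
```

```bash
python3 - <<'E'
from ins import *
plan(.024,-.006,-.0205,[(15,.102,.06),(15,.1055,.020),(15,.1065,.003)])
E
```

```text
d mm [ 3.2  0.7 17.2] rot deg [-0.2 -0.1 -0. ]
    (15, 0.102, 0.06) [ 0.4824 -0.312   0.09  ]
d mm [13.7 -0.  37.7] rot deg [0. 0. 0.]
    (15, 0.1055, 0.02) [ 0.4797 -0.3098  0.05  ]
d mm [ 5.4 -0.  16.2] rot deg [0. 0. 0.]
    (15, 0.1065, 0.003) [ 0.4789 -0.3092  0.033 ]
```

>>> jog_arm(deltas=[0.0032,0.0005,0.017,-0.2,-0.1,0,-1,0.0032,0.0005,0.017,-0.2,-0.1,0,-1,0.01,0.0005,0.035,-0.2,-0.1,0,-1,0.017,0.0005,0.055,-0.2,-0.1,0,-1,0.017,0.0005,0.055,-0.2,-0.1,0,-1,0.0195,0.0005,0.063,-0.2,-0.1,0,-1,0.022,0.0005,0.07,-0.2,-0.1,0,-1,0.022,0.0005,0.07,-0.2,-0.1,0,-1])

```text
time: 45.95
tool_pos: [0.478, -0.3106, 0.0335]
tcp_rot: [0.975, 2.724, -0.129]
wrist_force: [0.1, 0.5, -2.0]
width: 0.533
grip_force: 42.1
```

```bash
python3 - <<'E'
from ins import *
s=readout.read_state(); print(s["wrist_force"])
plan(.024,-.006,-.0205,[(15,.1065,.003),(15,.1165,.003),(8,.1165,.003),(0,.1165,.0015)])
w=cam("wrist"); im=w["color"]; m=cv2.inRange(cv2.cvtColor(im,cv2.COLOR_BGR2HSV),*HS["blue"])
print([(y,int(m[y,256]//255),*im[y,256].tolist()) for y in range(110,240,5)])
cv2.imwrite("pics/t.png",cv2.resize(im[90:370,130:380],None,fx=2.1,fy=2.1,interpolation=cv2.INTER_CUBIC))
E
```

```text
[ 0.05620258  0.53504769 -2.0189071 ]
d mm [0.3 1.7 0.5] rot deg [-0.1 -0.  -0.1]
    (15, 0.1065, 0.003) [ 0.4789 -0.3092  0.033 ]
d mm [ 9.7  0.  -2.6] rot deg [0. 0. 0.]
    (15, 0.1165, 0.003) [ 0.4712 -0.3029  0.033 ]
d mm [5.5 0.  2.8] rot deg [-0.  7.  0.]
    (8, 0.1165, 0.003) [ 0.4676 -0.3     0.0289]
d mm [ 6.7 -0.   5. ] rot deg [ 0.  8. -0.]
    (0, 0.1165, 0.0015) [ 0.4631 -0.2962  0.023 ]
[(110, 0, 24, 30, 187), (115, 0, 29, 35, 189), (120, 0, 165, 195, 204), (125, 0, 168, 197, 203), (130, 0, 145, 172, 177), (135, 0, 97, 107, 112), (140, 0, 153, 171, 177), (145, 0, 139, 147, 150), (150, 1, 86, 49, 24), (155, 1, 86, 50, 21), (160, 1, 85, 49, 22), (165, 1, 87, 52, 26), (170, 1, 86, 52, 25), (175, 1, 86, 52, 23), (180, 1, 88, 51, 23), (185, 1, 89, 53, 26), (190, 1, 91, 52, 22), (195, 1, 153, 89, 39), (200, 1, 147, 84, 35), (205, 1, 148, 84, 35), (210, 1, 146, 83, 33), (215, 1, 96, 55, 25), (220, 1, 97, 56, 27), (225, 1, 96, 57, 33), (230, 0, 89, 108, 117), (235, 0, 69, 91, 100)]
```

>>> jog_arm(deltas=[0.003,0.001,0,0,0,0,-1,0.006,0.001,-0.001,0,0,0,-1,0.009,0.001,-0.0018,0,0,0,-1,0.01,0.001,-0.002,0,0,0,-1,0.01,0.001,-0.002,0,0,0,-1])

```text
time: 46.5
tool_pos: [0.4709, -0.3037, 0.0333]
tcp_rot: [0.975, 2.723, -0.129]
wrist_force: [0.3, -0.5, -1.7]
width: 0.529
grip_force: 42.1
```

```bash
python3 - <<'E'
from ins import *
s=readout.read_state(); print(s["wrist_force"])
plan(.024,-.006,-.0205,[(15,.1165,.003),(8,.1165,.003),(0,.1165,.0015)])
w=cam("wrist"); im=w["color"]; m=cv2.inRange(cv2.cvtColor(im,cv2.COLOR_BGR2HSV),*HS["blue"])
print([(y,int(m[y,256]//255),*im[y,256].tolist()) for y in range(150,250,4)])
E
```

```text
[ 0.34165659 -0.49789883 -1.68406612]
d mm [0.4 0.8 0.2] rot deg [-0.1  0.  -0.1]
    (15, 0.1165, 0.003) [ 0.4712 -0.3029  0.033 ]
d mm [5.5 0.  2.8] rot deg [-0.  7.  0.]
    (8, 0.1165, 0.003) [ 0.4676 -0.3     0.0289]
d mm [ 6.7 -0.   5. ] rot deg [ 0.  8. -0.]
    (0, 0.1165, 0.0015) [ 0.4631 -0.2962  0.023 ]
[(150, 0, 105, 122, 126), (154, 0, 93, 104, 107), (158, 0, 154, 173, 181), (162, 0, 149, 168, 175), (166, 1, 85, 48, 25), (170, 1, 85, 49, 23), (174, 1, 85, 50, 23), (178, 1, 83, 47, 23), (182, 1, 83, 49, 22), (186, 1, 84, 49, 21), (190, 1, 85, 51, 24), (194, 1, 84, 51, 28), (198, 1, 84, 50, 26), (202, 1, 86, 51, 23), (206, 1, 84, 49, 24), (210, 1, 86, 51, 27), (214, 1, 114, 67, 29), (218, 1, 91, 52, 20), (222, 1, 90, 52, 24), (226, 1, 89, 52, 22), (230, 1, 91, 53, 24), (234, 1, 89, 52, 23), (238, 0, 65, 85, 94), (242, 0, 66, 88, 97), (246, 0, 67, 89, 98)]
```

>>> jog_arm(deltas=[0.002,0.0005,0.001,0,2.5,0,-1,0.004,0.0005,0.002,0,5,0,-1,0.006,0.0005,0.003,0,7,0,-1,0.006,0.0005,0.003,0,7,0,-1,0.006,0.0005,0.003,0,7,0,-1])

```text
time: 47.05
tool_pos: [0.4687, -0.3012, 0.0298]
tcp_rot: [1.014, 2.831, -0.073]
wrist_force: [-0.4, 0.0, 3.6]
width: 0.525
grip_force: 42.7
```

```bash
python3 - <<'E'
from ins import *
s=readout.read_state(); print(s["wrist_force"],s["width"])
plan(.024,-.006,-.0205,[(8,.1165,.003),(4,.1165,.003),(0,.1165,.0015)])
E
```

```text
[-0.42612087  0.03927286  3.60320533] 0.5252234085932436
d mm [1.7 0.3 0.7] rot deg [-0.   0.2 -0.1]
    (8, 0.1165, 0.003) [ 0.4676 -0.3     0.0289]
d mm [ 3.2 -0.   1.8] rot deg [ 0.  4. -0.]
    (4, 0.1165, 0.003) [ 0.4654 -0.2981  0.0266]
d mm [ 3.3 -0.   3.4] rot deg [-0.  4.  0.]
    (0, 0.1165, 0.0015) [ 0.4631 -0.2962  0.023 ]
```

>>> jog_arm(deltas=[0.002,0,-0.001,0,0,0,-1,0.004,0,-0.001,0,0,0,-1,0.004,0,-0.001,0,0,0,-1])

```text
time: 47.35
tool_pos: [0.4648, -0.2979, 0.0294]
tcp_rot: [1.014, 2.832, -0.072]
wrist_force: [2.0, -2.1, -1.5]
width: 0.536
grip_force: 41.9
```

>>> jog_arm(deltas=[0.0015,0,0.001,0,2,0,-1,0.003,0,0.0018,0,4,0,-1,0.003,0,0.0018,0,4,0,-1])

```text
time: 47.65
tool_pos: [0.4626, -0.2962, 0.0268]
tcp_rot: [1.038, 2.896, -0.037]
wrist_force: [2.7, -1.4, 1.0]
width: 0.532
grip_force: 42.2
```

```bash
python3 - <<'E'
from ins import *
s=readout.read_state(); print(s["wrist_force"],s["width"])
plan(.024,-.006,-.0205,[(4,.1165,.003),(0,.1165,.0015)])
E
```

```text
[ 2.65284764 -1.40611863  1.02388291] 0.5323915546803315
d mm [-3.4  0.3  0.4] rot deg [-0.  -0.  -0.1]
    (4, 0.1165, 0.003) [ 0.4654 -0.2981  0.0266]
d mm [ 3.3 -0.   3.4] rot deg [-0.  4.  0.]
    (0, 0.1165, 0.0015) [ 0.4631 -0.2962  0.023 ]
```

>>> jog_arm(deltas=[0.0012,0,0.0015,0,2,0,-1,0.0025,0,0.003,0,4,0,-1,0.0025,0,0.003,0,4,0,-1,0.0025,0,0.003,0,4,0,-1])

```text
time: 48.05
tool_pos: [0.4605, -0.2945, 0.0238]
tcp_rot: [1.059, 2.957, -0.001]
wrist_force: [1.2, -1.1, 0.4]
width: 0.533
grip_force: 42.2
```

```bash
python3 - <<'E'
from ins import *
s=readout.read_state(); print(s["wrist_force"],s["torque"],s["width"])
plan(.024,-.006,-.0205,[(0,.119,.0)])
E
```

```text
[ 1.22041884 -1.12129119  0.38843121] [-0.17258458 -0.21551218 -0.00268218] 0.5333234734214372
d mm [-0.6  0.3  2.3] rot deg [-0.   0.1 -0.1]
    (0, 0.119, 0.0) [ 0.4611 -0.2946  0.0215]
```

>>> jog_arm(deltas=[0,0,0.002,0,0,0,-1,0,0,0.003,0,0,0,-1,0,0,0.003,0,0,0,0.35,0,0,0.003,0,0,0,0.35,0,0,0.003,0,0,0,0.35])

```text
time: 48.55
tool_pos: [0.4596, -0.2937, 0.0202]
tcp_rot: [-1.059, -2.956, 0.0]
wrist_force: [-0.3, 0.0, 0.8]
width: 0.675
grip_force: 0.0
```

>>> jog_arm(deltas=[0,0,-0.02,0,0,0,0.35,0,0,-0.06,0,0,0,0.35,0,0,-0.1,0,0,0,0.35,0,0,-0.13,0,0,0,0.35,0,0,-0.13,0,0,0,0.35])

```text
time: 49.05
tool_pos: [0.4634, -0.2964, 0.156]
tcp_rot: [1.056, 2.949, -0.005]
wrist_force: [-0.2, 0.3, 0.2]
width: 0.678
grip_force: 0.0
```

```bash
python3 rim.py blue; python3 - <<'E'
from ins import *
w=cam("wrist"); q=pale(w,"blue",proj(w,[*(AX+.083*out),.066]),90); tt=np.array([out[1],-out[0]])
if q:
  P=np.array([onz(w,*x[0],.066)[:2]-AX for x in q[1]]); a,t=P@out,P@tt
  for lo,hi in((.05,.06),(.07,.08),(.09,.1)):
    k=(a>lo)&(a<hi); print(lo,t[k].min(),t[k].max())
cv2.imwrite("pics/u.png",cv2.resize(w["color"][130:350,130:380],None,fx=2.6,fy=2.6,interpolation=cv2.INTER_CUBIC))
d=delta([.5304,-.3518,.155],68.7)
E
```

```text
[ 0.4634197  -0.29637297  0.15600197] 0.6778438424233675 [-0.21187734  0.25484821  0.15208325] 0.0
0.054 r 0.0444 0.1089 t -0.0225 0.021
0.058 r 0.0463 0.1098 t -0.0221 0.0206
0.06 r 0.0473 0.1103 t -0.022 0.0205
0.066 r 0.0502 0.1116 t -0.0214 0.02
0.05 -0.021055378687799844 0.019532590894570063
0.07 -0.021412934338209656 0.019894353931092314
0.09 -0.02086723707383228 0.019585228044257663
d mm [-90.4   0.   -3.8] rot deg [ 0.   0.1 71.9]
```

View pics/u.png

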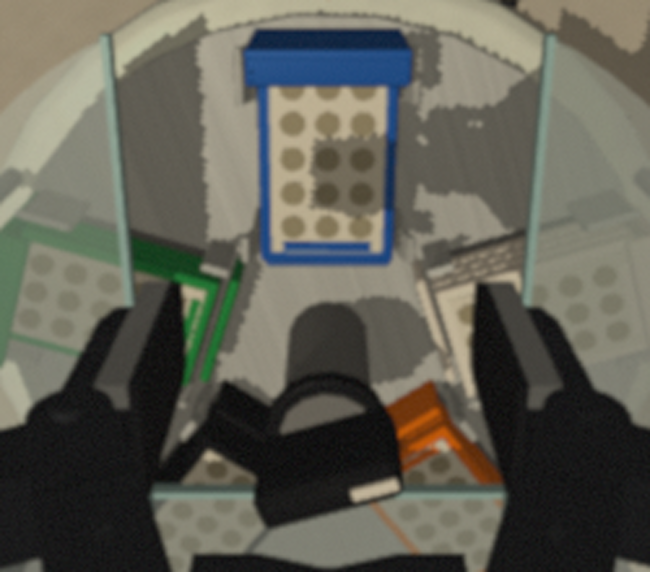

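The crop shows the blue pile level under its lip, at (328,175). Orange and green are seated in their magazines at lower right and left, and the pointer's white tip is at (375,490). Next is white to the gate.

>>> jog_arm(deltas=[-0.0905,0,-0.004,0,0,71.9,0,-0.0905,0,-0.004,0,0,71.9,0,-0.0905,0,-0.004,0,0,71.9,0,-0.0905,0,-0.004,0,0,71.9,0,-0.0905,0,-0.004,0,0,71.9,0,-0.0905,0,-0.004,0,0,71.9,0,-0.0905,0,-0.004,0,0,71.9,0,-0.0905,0,-0.004,0,0,71.9,0])

```text
time: 49.95
tool_pos: [0.5288, -0.3506, 0.1514]
tcp_rot: [-2.546, -1.832, 0.003]
wrist_force: [-0.7, 0.0, -0.2]
width: 0.501
grip_force: 0.0
```

>>> jog_arm(deltas=[0,0,0,0,0,4,0,0,0,0,0,0,4,0])

```text
time: 50.15
tool_pos: [0.5289, -0.3507, 0.1517]
tcp_rot: [-2.603, -1.75, 0.004]
wrist_force: [0.7, 0.9, 0.0]
width: 0.498
grip_force: 0.0
```

```bash
python3 - <<'E'
from ins import *
delta([.5304,-.3515,.085],68.7)
E
```

```text
d mm [-0.2  2.1 66.7] rot deg [-0.3 -0.  -0.9]
```

>>> jog_arm(deltas=[0,0.002,0,-0.3,0,-0.9,-0.1,0,0.002,0.04,-0.3,0,-0.9,-0.1,0,0.002,0.06,-0.3,0,-0.9,-0.1,0,0.002,0.0665,-0.3,0,-0.9,-0.1,0,0.002,0.0665,-0.3,0,-0.9,-1,0,0.002,0.0665,-0.3,0,-0.9,-1,0,0.002,0.0665,-0.3,0,-0.9,-1,0,0.002,0.0665,-0.3,0,-0.9,-1], squeeze=25)

```text
time: 50.95
tool_pos: [0.5305, -0.3519, 0.0882]
tcp_rot: [2.592, 1.773, 0.001]
wrist_force: [-5.3, 1.4, -3.0]
width: 0.156
grip_force: 28.1
```

>>> jog_arm(deltas=[0,0,0,0,0,-8,-1,0,0,0,0,0,-16,-1,0,0,0,0,0,-24,-1,0,0,0,0,0,-32,-1,0,0,0,0,0,-40,-1,0,0,0,0,0,-48,-1,0,0,0,0,0,-56,-1,0,0,0,0,0,-64,-1])

```text
time: 51.75
tool_pos: [0.5305, -0.3519, 0.0883]
tcp_rot: [1.251, 2.88, -0.0]
wrist_force: [-4.6, 2.0, -2.9]
width: 0.155
grip_force: 28.2
```

>>> jog_arm(deltas=[0,0,0,0,0,-8,-1,0,0,0,0,0,-8,-1,0,0,0,0,0,-8,-1])

```text
time: 52.05
tool_pos: [0.5306, -0.3519, 0.0882]
tcp_rot: [1.055, 2.958, -0.0]
wrist_force: [-4.5, 1.5, -3.3]
width: 0.154
grip_force: 28.1
```

>>> jog_arm(deltas=[0,0,0,0,0,0,0,0,0,0,0,0,0,0,0,0,-0.05,0,0,0,0,0,0,-0.1,0,0,0,1,0,0,-0.14,0,0,0,1,0,0,-0.14,0,0,0,1])

```text
time: 52.65
tool_pos: [0.5366, -0.3557, 0.2392]
tcp_rot: [1.048, 2.938, -0.009]
wrist_force: [0.5, -0.6, 0.7]
width: 0.979
grip_force: 0.0
```

```bash
python3 kn.py; python3 - <<'E'
from ins import *
w=cam("wrist"); im=w["color"]; cv2.imwrite("pics/v.png",im); tt=np.array([out[1],-out[0]])
# white pointer tip & panel wells position
hsv=cv2.cvtColor(im,cv2.COLOR_BGR2HSV)
g=cv2.cvtColor(im,cv2.COLOR_BGR2GRAY)
for r in(-.03,-.025,-.02,-.015,-.01,0,.01,.015,.02,.025,.03): 
    row=[]
    for t in np.arange(-.02,.021,.004):
        u,v=proj(w,[*(AX+r*out+t*tt),.125]); row.append(int(g[int(v),int(u)]) if 0<=v<384 else -1)
    print(r,row)
d=delta([.40,-.09,.22],150); d=delta([.39,.10,.22],165,frm=d); delta([.434,.42,.18],180,frm=d)
E
```

```text
[ 0.53507048 -0.35463166  0.23532406]
bar ((534.4036254882812, -348.0649719238281), (55.34778594970703, 41.20829391479492), 6.88273286819458) az 6.882733
blue 399 r 0.056 az -154.8
blue 154 r 0.043 az -152.8
green 448 r 0.044 az -87.7
orange 66 r 0.133 az 140.9
orange 612 r 0.05 az 75.5
-0.03 [123, 129, 115, 119, 121, 124, 121, 106, 97, 126, 118]
-0.025 [116, 108, 104, 112, 121, 124, 121, 98, 86, 87, 118]
-0.02 [83, 83, 85, 79, 17, 16, 20, 78, 78, 81, 80]
-0.015 [50, 52, 42, 52, 21, 21, 19, 36, 14, 20, 16]
-0.01 [46, 45, 85, 60, 19, 19, 16, 50, 83, 29, 18]
0 [140, 35, 86, 94, 33, 30, 22, 61, 49, 25, 90]
0.01 [145, 37, 101, 95, 44, 181, 25, 60, 62, 26, 92]
0.015 [150, 80, 63, 96, 47, 182, 27, 61, 34, 54, 91]
0.02 [151, 152, 38, 37, 35, 134, 26, 19, 24, 90, 91]
0.025 [149, 148, 148, 58, 24, 18, 25, 50, 91, 92, 91]
0.03 [149, 150, 149, 149, 131, 87, 124, 112, 89, 90, 91]
d mm [270.2 119.5   8.9] rot deg [ 0.   0.7 -9.3]
d mm [103.7 159.5   0. ] rot deg [  0.   0. -15.]
d mm [ 40.3 320.5  40. ] rot deg [  0.   0. -15.]
```

>>> jog_arm(deltas=[0.27,0.12,0.009,0,0.7,-9.3,1,0.27,0.12,0.009,0,0.7,-9.3,1,0.27,0.12,0.009,0,0.7,-9.3,1,0.27,0.12,0.009,0,0.7,-9.3,1,0.27,0.12,0.009,0,0.7,-9.3,1,0.27,0.12,0.009,0,0.7,-9.3,1,0.27,0.12,0.009,0,0.7,-9.3,1])

```text
time: 53.45
tool_pos: [0.3949, -0.0844, 0.2156]
tcp_rot: [-0.803, -3.025, -0.007]
wrist_force: [0.5, -0.5, -0.4]
width: 0.998
grip_force: 0.0
```

>>> jog_arm(deltas=[0.104,0.16,0,0,0,-15,1,0.104,0.16,0,0,0,-15,1,0.104,0.16,0,0,0,-15,1,0.104,0.16,0,0,0,-15,1,0.104,0.16,0,0,0,-15,1])

```text
time: 53.95
tool_pos: [0.3878, 0.1058, 0.218]
tcp_rot: [-0.398, -3.108, -0.008]
wrist_force: [0.1, -0.4, -0.2]
width: 1.001
grip_force: 0.0
```

>>> jog_arm(deltas=[0.075,0.32,0.02,0,0,-15,1,0.075,0.32,0.02,0,0,-15,1,0.075,0.32,0.02,0,0,-15,1,0.075,0.32,0.02,0,0,-15,1,0.075,0.32,0.02,0,0,-15,1,0.075,0.32,0.02,0,0,-15,1,0.075,0.32,0.02,0,0,-15,1,0.075,0.32,0.02,0,0,-15,1])

```text
time: 54.75
tool_pos: [0.3992, 0.4328, 0.1983]
tcp_rot: [0.005, -3.135, -0.006]
wrist_force: [-0.2, -0.2, 0.3]
width: 1.002
grip_force: 0.0
```

```bash
cat > cov.py <<'E'
from h import *
w=cam("wrist"); im=w["color"]; cv2.imwrite("pics/cov.png",im); print(pose()[0])
g=cv2.GaussianBlur(cv2.cvtColor(im,cv2.COLOR_BGR2GRAY),(3,3),0)
m=(g<40).astype(np.uint8); N,l,st,ce=cv2.connectedComponentsWithStats(m)
for i in range(1,N):
    if 100<st[i,4]<3000: print("dark",st[i],ce[i].round(1),onz(w,*ce[i],.030).round(4))
hsv=cv2.cvtColor(cv2.GaussianBlur(im,(5,5),0),cv2.COLOR_BGR2HSV)
m=cv2.inRange(hsv,(0,0,50),(180,40,115)); N,l,st,ce=cv2.connectedComponentsWithStats(m)
for i in range(1,N):
    if st[i,4]>3000:
        q=max(cv2.findContours((l==i).astype(np.uint8),cv2.RETR_EXTERNAL,cv2.CHAIN_APPROX_NONE)[0],key=cv2.contourArea)
        a=cv2.approxPolyDP(q,4,True)[:,0]; print("grey",st[i],[onz(w,*x,.007)[:2].round(3).tolist() for x in a], a.tolist())
E
python3 cov.py
```

```text
[0.3990676  0.43078622 0.19846416]
dark [ 91   0  83  41 266] [145.   32.2] [0.2637 0.3242 0.03  ]
dark [ 89 144  25  24 474] [101.1 155.4] [0.3863 0.262  0.03  ]
dark [  7 152  26  24 461] [ 19.8 163.7] [0.3959 0.17   0.03  ]
dark [261 180  19  22 321] [270.2 190.6] [0.4271 0.4498 0.03  ]
grey [   0   97  512   42 3618] [[0.325, 0.148], [0.333, 0.147], [0.368, 0.731], [0.362, 0.721]] [[0, 97], [1, 104], [511, 137], [504, 131]]
grey [ 212  142  118   88 8637] [[0.389, 0.383], [0.48, 0.38], [0.485, 0.517], [0.396, 0.521], [0.375, 0.458], [0.376, 0.423]] [[213, 154], [214, 224], [321, 228], [329, 160], [277, 142], [247, 143]]
```

```bash
python3 - <<'E'
from h import *
delta([.4272,.4502,-.003],177.4)
E
```

```text
d mm [-29.6  18.9 201.3] rot deg [ 0.1 -0.4  2.7]
```

>>> jog_arm(deltas=[-0.0296,0.019,0.05,0,-0.4,2.7,0.3,-0.0296,0.019,0.1,0,-0.4,2.7,0.2,-0.0296,0.019,0.145,0,-0.4,2.7,0.1,-0.0296,0.019,0.165,0,-0.4,2.7,0.1,-0.0296,0.019,0.18,0,-0.4,2.7,0.1,-0.0296,0.019,0.193,0,-0.4,2.7,0.1,-0.0296,0.019,0.2,0,-0.4,2.7,0.1,-0.0296,0.019,0.2,0,-0.4,2.7,0.1], squeeze=40)

```text
time: 55.6
tool_pos: [0.4275, 0.4504, 0.0006]
tcp_rot: [0.074, 3.139, 0.007]
wrist_force: [-0.0, 0.4, 0.4]
width: 0.552
grip_force: 0.0
```

>>> jog_arm(deltas=[0,0,0,0,0,0,-1,0,0,0,0,0,0,-1,0,0,0,0,0,0,-1,0,0,0,0,0,0,-1,0,0,0,0,0,0,-1,0,0,0,0,0,0,-1])

```text
time: 56.2
tool_pos: [0.4281, 0.4517, 0.0023]
tcp_rot: [0.073, 3.137, 0.01]
wrist_force: [-1.0, -0.8, 5.9]
width: 0.234
grip_force: 39.4
```

>>> jog_arm(deltas=[0,0,-0.03,0,0,0,-1,0,0,-0.08,0,0,0,-1,0,0,-0.13,0,0,0,-1,0,0,-0.18,0,0,0,-1,0,0,-0.2,0,0,0,-1,0,0,-0.2,0,0,0,-1])

```text
time: 56.8
tool_pos: [0.4289, 0.4519, 0.2061]
tcp_rot: [0.073, 3.133, 0.018]
wrist_force: [1.2, 0.0, -1.8]
width: 0.239
grip_force: 39.6
```

```bash
cat > hc.py <<'E'
from h import *
w=cam("wrist"); p,r=pose(); C=r.inv().apply(w["o"]-p); cv2.imwrite("pics/hc.png",w["color"]); s=readout.read_state(); print(p,s["width"],s["wrist_force"])
hsv=cv2.cvtColor(cv2.GaussianBlur(w["color"],(5,5),0),cv2.COLOR_BGR2HSV)
m=cv2.inRange(hsv,(0,0,45),(180,35,125)); m=cv2.morphologyEx(m,cv2.MORPH_OPEN,np.ones((3,3))); N,l,st,ce=cv2.connectedComponentsWithStats(m)
i=max(range(1,N),key=lambda k:st[k,4]*(180<ce[k][0]<330)); q=max(cv2.findContours((l==i).astype(np.uint8),cv2.RETR_EXTERNAL,cv2.CHAIN_APPROX_NONE)[0],key=cv2.contourArea)
a=cv2.approxPolyDP(q,4,True)[:,0]
for x in a: d=r.inv().apply(ray(w,*x)); print(x,((C+d*(.0097-.0057*0-.0137-C[2])/d[2])*1e3).round(1))
E
python3 hc.py; python3 - <<'E'
from ins import *
d=delta([.392,.10,.22],165); d=delta([.392,-.07,.22],150,frm=d); s=AX+.09*out; print(s); d=delta([*s,.16],140.7,frm=d); delta([*s,.0785],140.7,frm=d)
E
```

```text
[0.42748212 0.45056423 0.20250307] 0.24054966342525577 [-1.51463027 -0.95709971 -1.04125067]
[199 151] [ 49.  -28.9  -4. ]
[197 161] [ 43.6 -30.3  -4. ]
[186 164] [ 41.9 -36.3  -4. ]
[193 173] [ 36.9 -32.9  -4. ]
[185 170] [ 38.6 -37.1  -4. ]
[186 179] [ 33.5 -37.   -4. ]
[176 179] [ 33.5 -42.4  -4. ]
[177 188] [ 28.3 -42.3  -4. ]
[180 182] [ 31.8 -40.4  -4. ]
[190 182] [ 31.8 -34.9  -4. ]
[185 185] [ 30.  -37.8  -4. ]
[189 194] [ 24.7 -35.9  -4. ]
[177 192] [ 25.9 -42.5  -4. ]
[185 238] [ -2.7 -40.3  -4. ]
[187 233] [  0.6 -38.8  -4. ]
[189 240] [ -4. -38.  -4.]
[194 238] [ -2.7 -35.   -4. ]
[191 223] [  7.  -36.1  -4. ]
[199 229] [  3.2 -31.7  -4. ]
[199 239] [ -3.3 -32.1  -4. ]
[206 225] [  5.7 -27.5  -4. ]
[218 233] [  0.5 -20.8  -4. ]
[217 217] [ 10.7 -20.9  -4. ]
[227 223] [  6.9 -15.3  -4. ]
[220 240] [ -4.  -19.8  -4. ]
[213 240] [ -4.  -23.9  -4. ]
[220 245] [ -7.3 -19.9  -4. ]
[215 271] [-25.2 -23.6  -4. ]
[227 280] [-31.7 -16.5  -4. ]
[233 232] [  1.2 -12.   -4. ]
[246 231] [ 1.8 -4.4 -4. ]
[243 224] [ 6.3 -6.1 -4. ]
[254 219] [ 9.4  0.3 -4. ]
[258 228] [ 3.7  2.6 -4. ]
[2
[... 960 characters left out ...]
52.2  1.5 -4. ]
[250 145] [52.2 -1.7 -4. ]
[243 157] [45.7 -5.5 -4. ]
[238 155] [46.8 -8.2 -4. ]
[242 151] [49. -6. -4.]
[234 157] [ 45.7 -10.3  -4. ]
[227 147] [ 51.2 -13.9  -4. ]
[216 148] [ 50.6 -19.8  -4. ]
[226 153] [ 47.9 -14.6  -4. ]
[213 153] [ 47.9 -21.5  -4. ]
[212 159] [ 44.7 -22.2  -4. ]
[219 157] [ 45.8 -18.4  -4. ]
[230 168] [ 39.7 -12.7  -4. ]
[215 185] [ 30.  -21.2  -4. ]
[210 154] [ 47.4 -23.1  -4. ]
[203 150] [ 49.6 -26.7  -4. ]
[200 158] [ 45.2 -28.6  -4. ]
d mm [  19.1 -351.7  -20.3] rot deg [ 0.5  0.2 12.3]
d mm [ -44.  -164.2    0. ] rot deg [ 0.  0. 15.]
[ 0.46035438 -0.29399572]
d mm [-171.2 -159.8   60. ] rot deg [0.  0.  9.3]
d mm [ 0.   0.  81.5] rot deg [0. 0. 0.]
```

>>> jog_arm(deltas=[0.019,-0.352,-0.02,0.5,0.2,12.3,-1,0.019,-0.352,-0.02,0.5,0.2,12.3,-1,0.019,-0.352,-0.02,0.5,0.2,12.3,-1,0.019,-0.352,-0.02,0.5,0.2,12.3,-1,0.019,-0.352,-0.02,0.5,0.2,12.3,-1,0.019,-0.352,-0.02,0.5,0.2,12.3,-1,0.019,-0.352,-0.02,0.5,0.2,12.3,-1,0.019,-0.352,-0.02,0.5,0.2,12.3,-1])

```text
time: 57.65
tool_pos: [0.3889, 0.0939, 0.2159]
tcp_rot: [-0.418, -3.106, 0.012]
wrist_force: [0.2, 0.7, -2.0]
width: 0.237
grip_force: 39.8
```

>>> jog_arm(deltas=[-0.044,-0.164,0,0,0,15,-1,-0.044,-0.164,0,0,0,15,-1,-0.044,-0.164,0,0,0,15,-1,-0.044,-0.164,0,0,0,15,-1,-0.044,-0.164,0,0,0,15,-1])

```text
time: 58.15
tool_pos: [0.3902, -0.0724, 0.217]
tcp_rot: [-0.817, -3.027, 0.007]
wrist_force: [0.2, 0.1, -1.0]
width: 0.239
grip_force: 40.0
```

>>> jog_arm(deltas=[-0.171,-0.16,0.06,0,0,9.3,-1,-0.171,-0.16,0.06,0,0,9.3,-1,-0.171,-0.16,0.06,0,0,9.3,-1,-0.171,-0.16,0.06,0,0,9.3,-1,-0.171,-0.16,0.06,0,0,9.3,-1,-0.171,-0.16,0.06,0,0,9.3,-1,-0.171,-0.16,0.06,0,0,9.3,-1])

```text
time: 58.85
tool_pos: [0.459, -0.2934, 0.1573]
tcp_rot: [-1.054, -2.952, 0.003]
wrist_force: [-0.3, 0.6, -1.4]
width: 0.237
grip_force: 40.0
```

```bash
python3 - <<'E'
from ins import *
w=cam("wrist"); im=w["color"]; p,r=pose(); print(p,readout.read_state()["width"]); cv2.imwrite("pics/hov.png",im)
delta([.4628,-.2960,.0785],140.7)
g=cv2.GaussianBlur(cv2.cvtColor(im,cv2.COLOR_BGR2GRAY),(3,3),0).astype(int)
# plate side edges: expected at tool y=+-72, tz = top of plate (-.0097)
C=r.inv().apply(w["o"]-p)
for tx in(.03,.02,.01,0,-.01,-.02):
    o=[]
    for sgn in(-1,1):
        ys=np.arange(.060,.084,.0005); uv=[proj(w,p+r.apply([tx,sgn*y,-.0097])) for y in ys]
        v=[g[int(round(b)),int(round(a))] if 0<=b<383 and 0<=a<511 else 0 for a,b in uv]; k=np.argmax(np.abs(np.array(v[4:])-np.array(v[:-4]))); o+=[round(ys[k+2]*1e3*sgn,1),v[k],v[k+4]]
    print(tx,o)
E
```

```text
[ 0.45907757 -0.29292953  0.15805574] 0.2385328727879456
d mm [-5.2  0.3 79.5] rot deg [-0.2 -0.3  0.1]
0.03 [np.float64(-70.5), np.int64(115), np.int64(167), np.float64(71.0), np.int64(132), np.int64(98)]
0.02 [np.float64(-72.0), np.int64(128), np.int64(160), np.float64(69.5), np.int64(75), np.int64(129)]
0.01 [np.float64(-70.0), np.int64(111), np.int64(173), np.float64(69.0), np.int64(72), np.int64(147)]
0 [np.float64(-72.5), np.int64(115), np.int64(168), np.float64(69.0), np.int64(76), np.int64(126)]
-0.01 [np.float64(-76.0), np.int64(117), np.int64(163), np.float64(69.0), np.int64(71), np.int64(127)]
-0.02 [np.float64(-70.5), np.int64(115), np.int64(178), np.float64(68.5), np.int64(69), np.int64(142)]
```

>>> jog_arm(deltas=[-0.005,0.0003,0.04,0,-0.3,0,-1,-0.005,0.0003,0.06,0,-0.3,0,-1,-0.005,0.0003,0.07,0,-0.3,0,-1,-0.005,0.0003,0.075,0,-0.3,0,-1,-0.005,0.0003,0.077,0,-0.3,0,-1,-0.005,0.0003,0.0785,0,-0.3,0,-1,-0.005,0.0003,0.0785,0,-0.3,0,-1])

```text
time: 59.6
tool_pos: [0.4643, -0.2985, 0.0833]
tcp_rot: [1.054, 2.954, -0.01]
wrist_force: [-0.1, 1.8, 2.7]
width: 0.237
grip_force: 40.4
```

```bash
python3 - <<'E'
from ins import *
s=readout.read_state(); print(s["wrist_force"],s["torque"]); delta([.4628,-.2960,.0785],140.7)
E
```

```text
[-0.13018875  1.81283186  2.74807515] [0.6423124  0.04386571 0.11721019]
d mm [2.8 1.  4.8] rot deg [-0.2  0.4  0. ]
```

>>> jog_arm(deltas=[0.002,0,0,0,0,0,-1,0.002,0,0.001,0,0,0,-1,0.002,0,0.001,0,0,0,-0.1,0.002,0,0.001,0,0,0,-0.1,0.002,0,0.001,0,0,0,-0.1])

```text
time: 60.1
tool_pos: [0.4615, -0.2973, 0.0803]
tcp_rot: [1.055, 2.956, -0.01]
wrist_force: [-0.2, 0.2, -0.1]
width: 0.452
grip_force: 0.0
```

>>> jog_arm(deltas=[0,0,-0.04,0,0,0,-0.1,0,0,-0.08,0,0,0,0,0.04,0,-0.12,0,0,0,1,0.075,0,-0.17,0,0,0,1,0.075,0,-0.18,0,0,0,1,0.075,0,-0.18,0,0,0,1])

```text
time: 60.7
tool_pos: [0.4047, -0.2492, 0.2649]
tcp_rot: [1.052, 2.948, -0.013]
wrist_force: [0.2, -0.0, -0.1]
width: 1.004
grip_force: 0.0
```

```bash
cat > seat.py <<'E'
from ins import *
w=cam("wrist"); im=w["color"]; cv2.imwrite("pics/seat.png",im); p,r=pose(); print(p); tt=np.array([out[1],-out[0]])
g=cv2.GaussianBlur(cv2.cvtColor(im,cv2.COLOR_BGR2GRAY),(3,3),0)
m=(g<45).astype(np.uint8); N,l,st,ce=cv2.connectedComponentsWithStats(m)
for i in range(1,N):
    if 150<st[i,4]<1500: q=onz(w,*ce[i],.108)[:2]-AX; print("dark",st[i].tolist(),"r,t",(q@out).round(4),(q@tt).round(4))
gi=g.astype(int)
for z in(.088,.091):
  for rr in np.arange(.045,.125,.01):
    o=[]
    for sg in(-1,1):
        ys=np.arange(.060,.084,.0005); v=[]
        for y in ys:
            a,b=proj(w,[*(AX+rr*out+sg*y*tt),z]); v.append(gi[int(round(b)),int(round(a))])
        v=np.array(v); d=np.abs(v[4:]-v[:-4]); k=np.argmax(d); o+=[round(ys[k+2]*1e3*sg,1),int(v[k]),int(v[k+4])]
    print(z,rr.round(3),o)
for t in(-.06,-.04,-.02,.02,.04,.06):
    rs=np.arange(.020,.050,.0005); v=np.array([gi[tuple(int(round(c)) for c in proj(w,[*(AX+x*out+t*tt),.088])[::-1])] for x in rs]); k=np.argmax(np.abs(v[4:]-v[:-4])); print("back edge t",t,"r",rs[k+2].round(4),v[k],v[k+4])
E
python3 seat.py
```

```text
[ 0.40430981 -0.24900161  0.26238962]
dark [227, 0, 43, 37, 341] r,t 0.3118 -0.0089
dark [448, 0, 28, 18, 397] r,t 0.3118 0.1857
dark [407, 81, 105, 36, 260] r,t 0.2327 0.2049
dark [248, 218, 18, 23, 345] r,t 0.0861 -0.001
dark [227, 269, 75, 45, 1159] r,t 0.0054 0.0089
0.088 0.045 [np.float64(-74.0), 99, 118, np.float64(71.0), 102, 120]
0.088 0.055 [np.float64(-73.5), 96, 116, np.float64(70.5), 98, 120]
0.088 0.065 [np.float64(-72.5), 93, 95, np.float64(71.0), 96, 104]
0.088 0.075 [np.float64(-82.0), 100, 109, np.float64(70.5), 94, 104]
0.088 0.085 [np.float64(-74.0), 101, 120, np.float64(71.0), 100, 118]
0.088 0.095 [np.float64(-73.0), 98, 117, np.float64(70.5), 96, 115]
0.088 0.105 [np.float64(-74.0), 102, 119, np.float64(71.0), 99, 117]
0.088 0.115 [np.float64(-78.0), 132, 154, np.float64(70.0), 96, 112]
0.091 0.045 [np.float64(-73.5), 101, 120, np.float64(70.5), 101, 116]
0.091 0.055 [np.float64(-73.0), 97, 117, np.float64(70.0), 97, 116]
0.091 0.065 [np.float64(-72.0), 93, 95, np.float64(70.5), 96, 105]
0.091 0.075 [np.float64(-82.5), 101, 113, np.float64(70.0), 94, 100]
0.091 0.085 [np.float64(-73.5), 102, 121, np.float64(69.0), 95, 112]
0.091 0.095 [np.float64(-72.5), 98, 118, np.float64(69.5), 97, 115]
0.091 0.105 [np.float64(-73.0), 103, 120, np.float64(70.0), 99, 118]
0.091 0.115 [np.float64(-78.5), 135, 159, np.float64(69.5), 96, 113]
back edge t -0.06 r 0.024 74 91
back edge t -0.04 r 0.021 94 76
back edge t -0.02 r 0.0275 129 102
back edge t 0.02 r 0.0275 88 91
back edge t 0.04 r 0.0215 109 100
back edge t 0.06 r 0.0275 134 100
```

```bash
python3 - <<'E'
from ins import *
tt=np.array([out[1],-out[0]])
def fake(p,az):
    w=cam("wrist"); r=target(az); w["R"]=r.as_matrix()@np.array([[0,-.949,-.317],[1,0,0],[0,-.317,.949]]); w["o"]=p+r.apply([.0815,0,-.1583]); return w
g0=cv2.imread("pics/g.png"); g0=cv2.cvtColor(cv2.resize(g0,(225,200),interpolation=cv2.INTER_AREA),cv2.COLOR_BGR2GRAY)
wn=cam("wrist"); gn=cv2.cvtColor(wn["color"],cv2.COLOR_BGR2GRAY)[150:350,150:375]
w0=fake(np.array([.4032,-.2485,.2593]),140.4)
for n,g,w in(("init",g0,w0),("now",gn,wn)):
    m=(g<45).astype(np.uint8); N,l,st,ce=cv2.connectedComponentsWithStats(m)
    for i in range(1,N):
        if 150<st[i,4]<600: q=onz(w,*(ce[i]+150),.108)[:2]-AX; print(n,st[i].tolist(),(q@out).round(4),(q@tt).round(4))
    for u in(75,90,120,135): print(n,u,g[75:135:3,u].tolist())
E
```

```text
init [98, 68, 19, 24, 357] 0.0925 0.0001
init [53, 194, 106, 6, 484] -0.0786 -0.0021
init 75 [96, 96, 95, 94, 94, 95, 94, 95, 94, 94, 94, 94, 94, 90, 80, 100, 137, 129, 85, 84]
init 90 [94, 94, 95, 96, 94, 96, 93, 94, 95, 94, 94, 94, 93, 111, 141, 141, 139, 140, 140, 115]
init 120 [59, 60, 78, 95, 94, 94, 94, 94, 94, 94, 95, 95, 95, 91, 87, 86, 85, 87, 124, 47]
init 135 [95, 95, 95, 95, 95, 94, 93, 94, 95, 94, 94, 94, 95, 86, 63, 52, 48, 58, 71, 78]
now [98, 70, 18, 24, 351] 0.0858 -0.0011
now [53, 193, 106, 7, 480] -0.0873 -0.0014
now 75 [93, 94, 93, 93, 94, 94, 93, 93, 92, 91, 94, 93, 93, 90, 57, 69, 82, 77, 53, 50]
now 90 [94, 93, 94, 92, 93, 94, 92, 93, 94, 93, 93, 92, 93, 99, 135, 136, 138, 135, 89, 41]
now 120 [63, 59, 77, 93, 92, 92, 92, 92, 92, 91, 94, 92, 92, 91, 86, 86, 87, 93, 71, 22]
now 135 [93, 94, 94, 93, 92, 92, 92, 92, 92, 93, 93, 93, 93, 96, 129, 137, 123, 23, 13, 24]
```

>>> jog_arm(deltas=[0,0,0,0,0,0,1,0,0,0,0,0,0,1,0,0,0,0,0,0,1,0,0,0,0,0,0,1])

```text
time: 61.25
tool_pos: [0.4034, -0.2484, 0.2593]
tcp_rot: [1.055, 2.957, -0.009]
wrist_force: [0.1, 0.2, 0.1]
width: 1.005
grip_force: 0.0
```

```bash
python3 seat.py | egrep -v "^0.091"; python3 - <<'E'
from ins import *
w=cam("wrist"); tt=np.array([out[1],-out[0]]); g=cv2.cvtColor(w["color"],cv2.COLOR_BGR2GRAY)
print("tilt",w["R"][:,2].round(4), (R.from_matrix(w["R"]@np.array([[0,-.949,-.317],[1,0,0],[0,-.317,.949]]).T).as_matrix()[:,2]).round(4), pose()[1].as_matrix()[:,2].round(4))
for u in(240,270,285):
    v=g[230:300,u].astype(int); k=np.argmax(np.abs(v[3:]-v[:-3])[15:])+15; q=onz(w,u,230+k+1.5,.088)[:2]-AX; print(u,230+k+1.5,(q@out).round(4))
# slot back edge / pointer knob as references in same view
print(proj(w,[*(AX-.034*out),.084]), [ (y,g[y,u]) for u in (225,305) for y in range(268,330,3)])
delta([.4628,-.2960,.0785],140.7)
E
```

```text
[ 0.40345935 -0.24839595  0.25953647]
dark [226, 0, 32, 10, 209] r,t 0.3172 -0.0169
dark [229, 0, 46, 41, 251] r,t 0.3103 -0.0021
dark [450, 0, 28, 21, 479] r,t 0.3128 0.185
dark [409, 85, 103, 36, 269] r,t 0.2321 0.203
dark [248, 223, 18, 24, 356] r,t 0.0859 -0.0012
dark [226, 274, 77, 47, 1215] r,t 0.0053 0.0092
0.088 0.045 [np.float64(-73.5), 96, 113, np.float64(71.0), 102, 121]
0.088 0.055 [np.float64(-74.0), 100, 121, np.float64(70.0), 98, 118]
0.088 0.065 [np.float64(-73.5), 93, 95, np.float64(71.0), 96, 105]
0.088 0.075 [np.float64(-82.5), 100, 111, np.float64(70.0), 95, 102]
0.088 0.085 [np.float64(-73.0), 98, 116, np.float64(71.0), 99, 117]
0.088 0.095 [np.float64(-74.0), 102, 120, np.float64(70.0), 96, 114]
0.088 0.105 [np.float64(-73.0), 98, 117, np.float64(70.5), 98, 116]
0.088 0.115 [np.float64(-78.5), 138, 160, np.float64(70.0), 94, 111]
back edge t -0.06 r 0.0245 77 93
back edge t -0.04 r 0.0215 95 78
back edge t -0.02 r 0.0275 126 98
back edge t 0.02 r 0.0265 87 91
back edge t 0.04 r 0.022 103 97
back edge t 0.06 r 0.0265 142 111
tilt [ 0.2448 -0.2067 -0.9473] [-4.0e-
[... 392 characters left out ...]
.uint8(91)), (307, np.uint8(115)), (310, np.uint8(115)), (313, np.uint8(125)), (316, np.uint8(121)), (319, np.uint8(128)), (322, np.uint8(124)), (325, np.uint8(114)), (328, np.uint8(127)), (268, np.uint8(116)), (271, np.uint8(154)), (274, np.uint8(139)), (277, np.uint8(115)), (280, np.uint8(122)), (283, np.uint8(123)), (286, np.uint8(106)), (289, np.uint8(110)), (292, np.uint8(114)), (295, np.uint8(122)), (298, np.uint8(124)), (301, np.uint8(123)), (304, np.uint8(124)), (307, np.uint8(129)), (310, np.uint8(127)), (313, np.uint8(126)), (316, np.uint8(125)), (319, np.uint8(133)), (322, np.uint8(128)), (325, np.uint8(124)), (328, np.uint8(112))]
d mm [-75.2   1.6 181.5] rot deg [-0.3  0.2  0. ]
```

>>> jog_arm(deltas=[-0.075,0,0.1,0,0,0,0.1,-0.075,0,0.1,0,0,0,0,-0.075,0,0.14,0,0,0,0,-0.075,0,0.165,0,0,0,0,-0.075,0,0.178,0,0,0,0,-0.075,0,0.178,0,0,0,-1,-0.075,0,0.178,0,0,0,-1,-0.075,0,0.178,0,0,0,-1], squeeze=30)

```text
time: 62.15
tool_pos: [0.4633, -0.2981, 0.0852]
tcp_rot: [1.053, 2.952, -0.012]
wrist_force: [-0.1, -0.0, -0.2]
width: 0.247
grip_force: 29.4
```

>>> jog_arm(deltas=[0,0,0,0,0,0,-1,0.002,0,0,0,0,0,-1,0.004,0.001,0,0,0,0,-1,0.006,0.0015,0,0,0,0,-1,0.006,0.0015,0,0,0,0,-1,0.006,0.0015,0,0,0,0,-1])

```text
time: 62.75
tool_pos: [0.4578, -0.292, 0.0825]
tcp_rot: [1.055, 2.956, -0.01]
wrist_force: [-0.6, 1.5, -0.4]
width: 0.244
grip_force: 29.6
```

>>> jog_arm(deltas=[0,0,0,0,0,0,-0.1,0,0,0,0,0,0,-0.1,0,0,0,0,0,0,-0.1,0,0,-0.04,0,0,0,-0.1,0,0,-0.08,0,0,0,0,0.04,0,-0.12,0,0,0,1,0.069,0,-0.17,0,0,0,1,0.069,0,-0.178,0,0,0,1])

```text
time: 63.55
tool_pos: [0.4043, -0.2469, 0.2644]
tcp_rot: [1.053, 2.951, -0.012]
wrist_force: [0.9, -0.6, 0.1]
width: 0.975
grip_force: 0.0
```

>>> jog_arm(deltas=[0,0,0,0,0,0,1,0,0,0,0,0,0,1,0,0,0,0,0,0,1,0,0,0,0,0,0,1,0,0,0,0,0,0,1])

```text
time: 64.05
tool_pos: [0.4041, -0.247, 0.2584]
tcp_rot: [-1.056, -2.959, 0.009]
wrist_force: [0.3, -0.1, 0.2]
width: 1.001
grip_force: 0.0
```

```bash
python3 seat.py | egrep -v "^0.091"
```

```text
[ 0.40415254 -0.24708747  0.25870502]
dark [225, 0, 50, 42, 500] r,t 0.3139 -0.0075
dark [449, 0, 28, 21, 493] r,t 0.3131 0.1853
dark [408, 85, 104, 37, 269] r,t 0.2323 0.2036
dark [248, 219, 18, 24, 358] r,t 0.0918 0.0003
dark [225, 275, 77, 47, 1237] r,t 0.0052 0.009
0.088 0.045 [np.float64(-73.0), 102, 120, np.float64(72.0), 101, 120]
0.088 0.055 [np.float64(-72.5), 98, 119, np.float64(71.5), 98, 121]
0.088 0.065 [np.float64(-70.5), 93, 95, np.float64(72.0), 97, 106]
0.088 0.075 [np.float64(-72.5), 96, 105, np.float64(71.5), 94, 101]
0.088 0.085 [np.float64(-71.5), 96, 114, np.float64(72.0), 100, 118]
0.088 0.095 [np.float64(-72.0), 99, 119, np.float64(71.5), 95, 114]
0.088 0.105 [np.float64(-71.5), 97, 114, np.float64(72.0), 99, 116]
0.088 0.115 [np.float64(-78.0), 133, 158, np.float64(71.5), 94, 111]
back edge t -0.06 r 0.0245 76 94
back edge t -0.04 r 0.0335 67 90
back edge t -0.02 r 0.0335 131 100
back edge t 0.02 r 0.032 87 91
back edge t 0.04 r 0.022 107 98
back edge t 0.06 r 0.032 147 111
```

```bash
python3 -c "
from h import *
print(finish_job())"
```

```text
the job is handed in; nothing more can be done
None
```

The job is handed in: orange, green and blue piles are loaded, white is at the gate and the cover is back in its slot, with the robot clear; the hand-in gave no verdict.

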